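# Kit the keyed rings from the tilt-out bin

## Task

Swing the tilt-out bin fully forward from its rack, take out all the keyed steel rings that lie in it and lay each flat in a place of its own on the kit stand (lay the stand's keeper bar back first), with its tab down in the comb's notch. Then swing the keeper bar over again until it lies down over the tabs, and swing the bin fully shut. Leave the other things on the cart where they are.

Things in the scene. Friction and masses are not known exactly. Their poses are not given: they have to be found in the camera images.
- rack: Grey sheet-metal rack on the deck, 250 mm wide (y), 132 mm deep (x), 212 mm high; the bin fills its front. Origin on the deck at the middle of its front plane, x pointing backwards into the rack. Its hood begins 60 mm behind the front plane, top 212 mm above the deck. The bin's hinge line runs along y, 32 mm behind the front plane, 30 mm above the deck.
- bin (a joint): Swing of the tilt-out bin about the hinge line at its foot: 0 rad = shut (pocket floor level, under the hood), 0.38 rad = swung fully forward to its stop. Moves easily (about 2 N at the handle) and stays shut, or rests forward against the stop, by its own weight.
- bin_handle (a point): Middle of the bin's round handle bar: along y, 90 mm long, 10 mm thick, 45 mm in front of the bin's front panel, 20 mm below the panel's top edge. Shut, it is 45 mm in front of the rack's front plane and 185 mm above the deck. Can be pinched from above, one finger between bar and panel. Axes turn with the bin (x backwards, z up when shut).
- bin_floor (a point): Middle of the bin's pocket floor (its surface), where the rings lie: 100 mm deep (x), 224 mm wide (y). Axes turn with the bin, z normal to the floor. Side walls stand 25 mm, rear wall 30 mm, front panel 43 mm above it. Swung forward, it slopes down to the robot by 0.38 rad; the rings keep lying on it by friction.
- tray: Loose steel kit stand, 1.6 kg, 84 mm deep (x, away from the robot; base 100), 290 mm long (y), its floor 75 mm above the deck. At x = +18 mm a comb (8 mm high, 4 thick) with four 16 mm notches at y = +90, +30, -30, -90; at x = -18 a rail 7 mm high. A seated ring lies on the floor at x = 0 before a notch, tab through it to +x. Origin on the deck under the middle.
- keeper (a joint): Keeper bar on two arms hinged at the stand's ends (hinge line along the stand's y, at its x = -10 mm, 8 mm above its floor): 0 rad = lying over the tabs just outside the comb, 2.4 rad = laid back clear on the rail side. Starts closed, swings very easily (a knock can throw it over) and falls to the side it leans to; it cannot close on a ring whose tab is not down in a notch.
- keeper_bar (a point): Middle of the keeper's bar, a round 7 mm dark steel bar along the stand's y, 277 mm long, 38 mm from its hinge line. Closed it is at the stand's x = +26 mm, 20 mm above its floor; laid back at about x = -44 mm, 24 mm above its floor.
- ring1: Steel keyed ring (may be absent): a disc 30 mm in diameter and 16 mm thick with one tab, 10 mm wide and as thick as the disc, that sticks out 12 mm from the rim along the ring's +x. Origin at the disc's centre. Both faces are alike and it may lie either way up. 60 g.
- tab1 (a point): End of the tab of ring1, 27 mm from the disc's centre along its x.
- ring2: Steel keyed ring (may be absent): a disc 30 mm in diameter and 16 mm thick with one tab, 10 mm wide and as thick as the disc, that sticks out 12 mm from the rim along the ring's +x. Origin at the disc's centre. Both faces are alike and it may lie either way up. 60 g.
- tab2 (a point): End of the tab of ring2, 27 mm from the disc's centre along its x.
- ring3: Steel keyed ring (may be absent): a disc 30 mm in diameter and 16 mm thick with one tab, 10 mm wide and as thick as the disc, that sticks out 12 mm from the rim along the ring's +x. Origin at the disc's centre. Both faces are alike and it may lie either way up. 60 g.
- tab3 (a point): End of the tab of ring3, 27 mm from the disc's centre along its x.
- ring4: Steel keyed ring (may be absent): a disc 30 mm in diameter and 16 mm thick with one tab, 10 mm wide and as thick as the disc, that sticks out 12 mm from the rim along the ring's +x. Origin at the disc's centre. Both faces are alike and it may lie either way up. 60 g.
- tab4 (a point): End of the tab of ring4, 27 mm from the disc's centre along its x.
- hex_key_1: Bystander: 113 mm hex key lying on the deck between stand and rack; to be left where it is. Origin at the middle of its underside.
- paint_marker: Bystander: 128 mm marker; to be left where it is. Origin at the middle of its underside.

How it is judged:
On the way, in this order (a step that is already met when the one before it is completed fails the run):
1. the bin is swung fully forward (value of joint bin above 0.34 rad), for 0.2 s.
2. every ring lies flat in a place of the stand with its tab in the notch ((y of ring1 in the frame of tray between 0.083 and 0.097 m or y of ring1 in the frame of tray between 0.023 and 0.037 m or y of ring1 in the frame of tray between -0.037 and -0.023 m or y of ring1 in the frame of tray between -0.097 and -0.083 m) and x of ring1 in the frame of tray between -0.007 and 0.007 m and x of each of tab1, tab2, tab3, tab4 in the frame of tray above 0.02 m and z of ring1 in the frame of tray between 0.0795 and 0.0865 m and angle between the z axis of each of ring1, ring2, ring3, ring4 and the z axis of tray, either way round below 0.12 rad and linear speed of each of ring1, ring2, ring3, ring4 below 0.03 m/s and (y of ring2 in the frame of tray between 0.083 and 0.097 m or y of ring2 in the frame of tray between 0.023 and 0.037 m or y of ring2 in the frame of tray between -0.037 and -0.023 m or y of ring2 in the frame of tray between -0.097 and -0.083 m) and x of ring2 in the frame of tray between -0.007 and 0.007 m and z of ring2 in the frame of tray between 0.0795 and 0.0865 m and (y of ring3 in the frame of tray between 0.083 and 0.097 m or y of ring3 in the frame of tray between 0.023 and 0.037 m or y of ring3 in the frame of tray between -0.037 and -0.023 m or y of ring3 in the frame of tray between -0.097 and -0.083 m) and x of ring3 in the frame of tray between -0.007 and 0.007 m and z of ring3 in the frame of tray between 0.0795 and 0.0865 m and (y of ring4 in the frame of tray between 0.083 and 0.097 m or y of ring4 in the frame of tray between 0.023 and 0.037 m or y of ring4 in the frame of tray between -0.037 and -0.023 m or y of ring4 in the frame of tray between -0.097 and -0.083 m) and x of ring4 in the frame of tray between -0.007 and 0.007 m and z of ring4 in the frame of tray between 0.0795 and 0.0865 m), for 0.3 s.
At the end, for the whole second after the job is handed in: Every ring lies flat (0.12 rad) and at rest on the stand, centred within 7 mm (x and y) of a place, its tab's end over 20 mm to the comb side of the stand's middle; keeper closed (under 0.12 rad), bin shut (under 0.04 rad), stand upright (all of step 2 and value of joint keeper below 0.12 rad and value of joint bin below 0.04 rad and angle between tray's own z axis and vertical below 0.05 rad); the robot touches nothing.
It fails at once if another thing on the cart was displaced by more than 6 cm (distance of any of hex_key_1, paint_marker from where it was at the start of the episode above 0.06 m).
Of ring1, ring2, ring3, ring4 only 3 to 4 are there at a start; the rules pass over those that are not, and their reading is None.
At some moment in a run one of tray may be knocked a few centimetres aside while the robot is not near it.
Once in a run the grip may slacken for a moment while it holds something.
It also fails if it takes over 210 s, if anything falls off the work surface, if the arm or the gripper's body presses on something with over 40 N, if the wrist force passes 120 N, or if a joint passes its speed limit or range.

## Robot

A 7-joint arm with a two-finger parallel gripper is mounted at the origin on a cart in front of the work surface, level with it; the furniture and walls round the work are solid. World frame = base frame: x ahead of the robot, y to its left, z up, the work surface at z = 0. Lengths are in m, angles in rad, forces in N, time in s.
With the tool pointing down it reaches from about 0.4 to 0.85 m from the base axis. Payload 10.4 kg.
Tool frame: the origin (TCP) lies between the finger pads; the fingertips stand 22 mm ahead of it and the grasp point (between the pads) lies 3 mm ahead of it; z points along the fingers, y is the line along which they close (so a half turn about z gives the same grasp; the last joint's range is limited). The gripper opens to 87 mm and grips with 3 to 60 N. Pads are 19 mm wide; open, the fingers measure 117 mm over their backs; the gripper's body (75 mm by 190 mm) begins 51 mm behind the grasp point.
Start: joints at [1.248, 0.332, -0.065, 1.46, 0.022, 1.35, -0.088], TCP at [0.185, -0.597, 0.245] pointing down, gripper open.
Joint ranges: [-2.6, 2.6], [-0.5, 2.12], [-1.47, 1.34], [0.16, 2.42], [-1.27, 4.41], [0.06, 2.06], [-2.6, 2.6]. Speed limits (rad/s): [2.22, 2.22, 2.79, 2.79, 3.14, 3.14, 3.14].

## Interface

Orientations are given as a rotation vector (axis times angle).
In Python, from workcell import arm gives the robot as it stands.
- The arm moves only by the tool jog_arm, never from a script. Its argument "motion" is a list that holds one entry, the list of rows, each a list of 6 numbers: the shift along the tool's x, y, z each as a share of 1000 mm, from -1 to 1, then the turn, a rotation vector about the tool's x, y, z each as a share of 90 degrees, from -1 to 1. A call has 1 to 12 rows; each row is the pose to reach, as a shift and turn from the pose commanded when the call began, along the tool's axes at that moment; what a row does not reach only later rows make up. A row lasts 1/12 s, in which the tool goes at most 41.7 mm and 7.16 degrees, less where a joint would pass 70% of its speed; a pose out of reach is approached as far as the arm can. A call with a number of a shift or a turn outside -1 to 1 is refused whole. A call with a gripper value outside its range is refused whole. "claw" is the gripper command: -1 is shut, 1 is fully open, values between are in proportion, set as the call begins (left out, the last holds). The fingers move at their own pace and stop on an object; "squeeze" is the grip in N (left out, the last holds). Time passes only in rows, so rows that repeat a pose let the fingers close. It gives the time, the measured TCP pose, the force, the opening and the grip force at its end, in the units of the state.
- arm.get_state(): the state, without advancing time (a new reading comes with each control period).
- arm.grab_frame(name): name is "scene" or "top" or "wrist"; returns a dict with "img" (384x512x3 uint8, blue, green, red), "depth" (384x512 float32, m along the optical axis (not along the pixel's ray), 0 where there is no reading), "K" (3x3 intrinsics, pixels), "rvec" (rotation vector, rad) and "tvec" (3), from world to camera coordinates, as OpenCV has them; the wrist camera has in their place "tool_from_camera" (4x4, takes a point from camera to tool coordinates, whose origin is the TCP and whose axes are the flange's). Camera axes: x right, y down, z forward; pixel columns grow to the right and rows downward; lengths in m; the calibration is good to about 2 mm. A picture is of the moment at which its call begins: read the wrist's pose just before it.
- arm.hand_in(): hands the job in; it is judged then, once.
The state is a dict: "time": time; "q": joint angles; "qvel": joint speeds; "tau": joint torques, N m; "tcp_pos": TCP position; "eef_rot": TCP orientation; "force": force on the tool from outside, world axes, zero at the start; "wrist_torque": the same for the moment, N m; "opening": finger opening in m; "grip_force": force on a finger pad.
Only numpy, scipy, OpenCV 4.12 (cv2) and the standard library are available. Lean on these libraries where they do the work, as an engineer would, in place of code of your own. Each camera call takes 0.05 s, during which the arm holds its last target. There are 200 camera calls.

## Working session

There is one attempt and no reset: what is moved stays moved. The work goes in short steps, Python scripts to look and compute and a tool call to move; the robot and the scene stay as the last step left them, time stands still between calls to the robot, and variables do not carry over. Pictures are saved under pics/ and viewed, at most 14 in all, crops included, and the job is handed in when it is done.

Besides the shell and the picture viewer there is one more tool, called after ">>>" as name([rows], argument=value, ...), one row to a line, values as JSON. jog_arm: Moves the arm, as the interface text tells. Shift numbers are shares of 1000 mm and turn numbers shares of 90 degrees, none past 1 either way. Its arguments: {"type":"object","properties":{"motion":{"type":"array"},"claw":{"type":"number"},"squeeze":{"type":"number"}},"required":["motion"]}

```bash
mkdir -p pics; ls
cat > h.py <<'E'
import numpy as np, cv2
from scipy.spatial.transform import Rotation as R
from workcell import arm
def grab(name):
    s=arm.get_state(); f=arm.grab_frame(name)
    if name=="wrist":
        T=np.eye(4);T[:3,:3]=R.from_rotvec(s["eef_rot"]).as_matrix();T[:3,3]=s["tcp_pos"]
        W=T@np.array(f["tool_from_camera"])
    else:
        C=np.eye(4);C[:3,:3]=R.from_rotvec(np.ravel(f["rvec"])).as_matrix();C[:3,3]=np.ravel(f["tvec"]);W=np.linalg.inv(C)
    f["W"]=W; return f
def cloud(f):
    d=f["depth"];K=np.array(f["K"]);v,u=np.mgrid[:d.shape[0],:d.shape[1]]
    P=np.stack([(u-K[0,2])/K[0,0]*d,(v-K[1,2])/K[1,1]*d,d],-1)
    P=P@f["W"][:3,:3].T+f["W"][:3,3]; P[d==0]=np.nan; return P
def onz(f,u,v,z):
    K=np.array(f["K"]);r=f["W"][:3,:3]@np.array([(u-K[0,2])/K[0,0],(v-K[1,2])/K[1,1],1]);o=f["W"][:3,3]
    return o+r*(z-o[2])/r[2]
def save(f,n): np.savez("pics/"+n+".npz",**{k:np.array(v) for k,v in f.items()}); cv2.imwrite("pics/"+n+".png",f["img"])
def load(n): return dict(np.load("pics/"+n+".npz"))
def move(target,rotT=None):
    "shift in tool axes units, turn in units"
    s=arm.get_state();Rm=R.from_rotvec(s["eef_rot"])
    d=Rm.inv().apply(np.array(target)-s["tcp_pos"])
    t=np.zeros(3) if rotT is None else (Rm.inv()*rotT).as_rotvec()/(np.pi/2)
    print("shift",d.round(4),"turn",t.round(4))
def down(yaw): # tool z down, tool y (closing line) at world angle yaw
    y=np.array([np.cos(yaw),np.sin(yaw),0]);z=np.array([0,0,-1.]);return R.from_matrix(np.stack([np.cross(y,z),y,z],1))
E
python3 - <<'E'
from h import *
s=arm.get_state();print(s); print(R.from_rotvec(s["eef_rot"]).as_matrix().round(3))
a=grab("top");b=grab("scene");save(a,"top0");save(b,"scene0")
for f in(a,b):print(f["W"].round(3),np.array(f["K"]).round(1))
E
```

```text
pics
{'time': 0.0, 'q': array([ 1.24842229,  0.33289699, -0.06471131,  1.46095654,  0.02158592,
        1.34987066, -0.0885106 ]), 'qvel': array([ 3.33660172e-04, -1.30665794e-04, -1.26264328e-03,  8.25291905e-05,
       -1.57894035e-04,  6.16081765e-04, -1.51272991e-03]), 'tau': array([ 2.90043454e-04, -6.23241305e+01,  2.49656121e-02, -3.89902210e+01,
       -6.13812916e-02,  3.97964590e-02,  1.47032074e-04]), 'tcp_pos': array([ 0.18446708, -0.59678562,  0.24373097]), 'eef_rot': array([-3.10496795e+00, -4.68940262e-01,  4.11436192e-04]), 'force': array([-0.32009794,  0.2363983 ,  0.7227164 ]), 'wrist_torque': array([ 0.02083929, -0.05773108, -0.02502445]), 'grip_force': 0.0, 'opening': 0.08683991237322247}
[[ 0.955  0.295 -0.   ]
 [ 0.295 -0.955  0.001]
 [-0.    -0.001 -1.   ]]
[[-0.059 -0.976  0.21   0.383]
 [-0.998  0.058 -0.011 -0.176]
 [-0.002 -0.211 -0.978  0.981]
 [ 0.     0.     0.     1.   ]] [[410.    0.  249.9]
 [  0.  410.  189.1]
 [  0.    0.    1. ]]
[[ 0.881 -0.299  0.366  0.238]
 [-0.472 -0.591  0.654 -0.754]
 [ 0.021 -0.749 -0.662  0.687]
 [ 0.     0.     0.     1.   ]] [[425.1   0.  250.5]
 [  0.  425.1 192.9]
 [  0.    0.    1. ]]
```

View pics/top0.png

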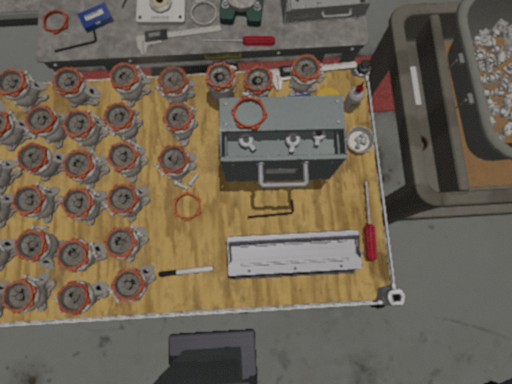

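View pics/scene0.png

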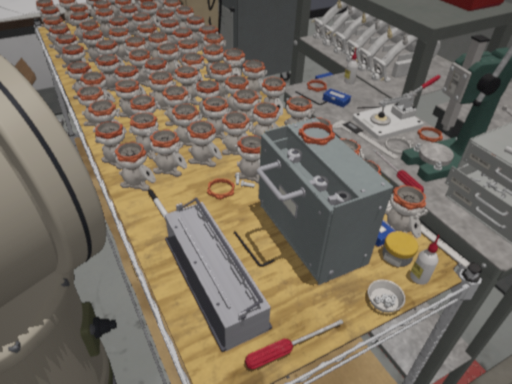

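The top view shows the rack (columns 220–343, rows 97–188) with three rings at about (247,142), (293,143) and (319,137). The stand is at (228–360, 233–277), with the dark keeper bar on its far edge. A hex key lies between stand and rack, and the marker is at (187,271).

Run:
```python
from h import *
for n in("top0","scene0"):
    f=load(n);P=cloud(f);x,y,z=P[...,0],P[...,1],P[...,2]
    print(n)
    def rect(m,name):
        q=P[m]
        if len(q)<30: print(name,len(q));return
        r=cv2.minAreaRect(q[:,:2].astype(np.float32));print(name,len(q),np.round(r[0],4),np.round(r[1],4),round(r[2],2),'zmed',np.median(q[:,2]).round(4))
    reg=(x>.2)&(x<.8)&(y>-.6)&(y<.1)
    rect(reg&(z>.203)&(z<.22),"hood")
    rect(reg&(z>.18)&(z<.2)&(x<.62),"handle/panel")
    t=reg&(x<.45)&(y<-.1)
    rect(t&(z>.065)&(z<.083),"trayfloor"); rect(t&(z>.088)&(z<.105),"keeperbar"); rect(t&(z>.06)&(z<.11),'trayall')
    rect(reg&(z>.004)&(z<.02)&(x<.45)&(y>-.13),"marker")
    if n=="top0":
        for c in [(247,142),(293,143),(319,137)]:print(c,P[c[1]-2:c[1]+3,c[0]-2:c[0]+3].reshape(-1,3).mean(0).round(4))
        for c in [(283,166),(262,172),(305,170),(283,185),(250,156),(300,256),(300,237)]:print(c,P[c[1],c[0]].round(4))
        cv2.imwrite("pics/topcrop.png",cv2.resize(f["img"][90:285,215:365],None,fx=3,fy=3,interpolation=cv2.INTER_CUBIC))
```

```text
top0
hood 4918 [ 0.6694 -0.2547] [0.2499 0.1335] 88.04 zmed 0.2126
handle/panel 776 [ 0.5823 -0.254 ] [0.0633 0.2454] 2.75 zmed 0.19
trayfloor 3630 [ 0.4191 -0.272 ] [0.2899 0.0628] 89.73 zmed 0.0758
keeperbar 67 [ 0.4289 -0.2718] [0.041  0.2927] 0.14 zmed 0.0918
trayall 3863 [ 0.4191 -0.272 ] [0.2938 0.0628] 89.73 zmed 0.076
marker 505 [ 0.3831 -0.0145] [0.2281 0.1336] 89.78 zmed 0.0101
(247, 142) [ 0.654  -0.1848  0.1791]
(293, 143) [ 0.6464 -0.2789  0.1786]
(319, 137) [ 0.6561 -0.3333  0.1785]
(283, 166) [ 0.6036 -0.2564  0.1612]
(262, 172) [ 0.5866 -0.211   0.1875]
(305, 170) [ 0.5847 -0.2965  0.1912]
(283, 185) [ 0.5568 -0.2505  0.191 ]
(250, 156) [ 0.6285 -0.1894  0.1635]
(300, 256) [ 0.4217 -0.2865  0.0739]
(300, 237) [ 0.4629 -0.2898  0.0755]
scene0
hood 4023 [ 0.6684 -0.2545] [0.2536 0.1346] 87.93 zmed 0.2124
handle/panel 1148 [ 0.5818 -0.2571] [0.0643 0.2488] 2.75 zmed 0.1897
trayfloor 4266 [ 0.4181 -0.2734] [0.2918 0.0638] 89.99 zmed 0.076
keeperbar 127 [ 0.4313 -0.2735] [0.2917 0.0373] 89.7 zmed 0.0917
trayall 4709 [ 0.4181 -0.2745] [0.294  0.0638] 89.99 zmed 0.0761
marker 383 [ 0.3829 -0.0122] [0.2453 0.1164] 78.95 zmed 0.0106
```

View pics/topcrop.png

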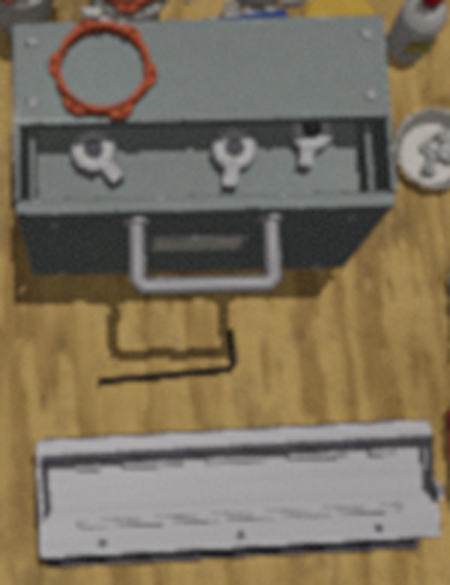

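Three rings are visible, all with their tabs towards the robot. The keeper is closed on the far side of the stand. I'll fit the stand, keeper and rack more precisely next.

Run:
```python
from h import *
for n in("top0","scene0"):
    f=load(n);P=cloud(f);x,y,z=P[...,0],P[...,1],P[...,2]
    reg=(x>.36)&(x<.49)&(y>-.45)&(y<-.1)
    def fit(m,nm):
        q=P[m]; c=np.polyfit(q[:,1],q[:,0],1); r=np.abs(q[:,0]-np.polyval(c,q[:,1]))<.004
        q=q[r]; c=np.polyfit(q[:,1],q[:,0],1); print(n,nm,len(q),'x at y=-.27:',np.polyval(c,-.27).round(4),'slope',c[0].round(4),'z',np.median(q[:,2]).round(4),'y',q[:,1].min().round(3),q[:,1].max().round(3))
    m=reg&(z>.06)&(z<.11)
    r=cv2.minAreaRect(P[m][:,:2].astype(np.float32));print(n,'tray',np.round(r[0],4),np.round(r[1],4),round(r[2],2))
    fit(reg&(z>.0885)&(z<.105)&(x>.435),'keeper')
    R2=(y>-.4)&(y<-.12)
    fit(R2&(z>.17)&(z<.2)&(x<.575)&(x>.54),'handle'); fit(R2&(z>.198)&(z<.209)&(x>.585)&(x<.63),'paneltop')
f=load("top0");P=cloud(f);x,y,z=P[...,0],P[...,1],P[...,2]
m=(z>.172)&(z<.185)&(x>.61)&(x<.69)&(y>-.37)&(y<-.14)
k,l,st,ce=cv2.connectedComponentsWithStats(m.astype(np.uint8))
for i in range(1,k):
    if st[i,4]>20:
        q=P[l==i];print(st[i,4],q.mean(0).round(4),q.min(0).round(3),q.max(0).round(3))
```

```text
top0 tray [ 0.4299 -0.2721] [0.2938 0.0841] 89.64
top0 keeper 407 x at y=-.27: 0.4554 slope 0.0057 z 0.099 y -0.412 -0.132
top0 handle 162 x at y=-.27: 0.5592 slope 0.0134 z 0.1902 y -0.299 -0.201
top0 paneltop 475 x at y=-.27: 0.6062 slope 0.0264 z 0.2073 y -0.375 -0.129
scene0 tray [ 0.4288 -0.2745] [0.2941 0.0843] 89.72
scene0 keeper 440 x at y=-.27: 0.4538 slope 0.0046 z 0.0988 y -0.416 -0.134
scene0 handle 132 x at y=-.27: 0.5579 slope 0.0117 z 0.1901 y -0.303 -0.203
scene0 paneltop 503 x at y=-.27: 0.6054 slope 0.0157 z 0.2072 y -0.378 -0.13
154 [ 0.657  -0.3304  0.1784] [ 0.638 -0.347  0.172] [ 0.67  -0.318  0.182]
34 [ 0.6443 -0.3657  0.1781] [ 0.62  -0.367  0.172] [ 0.669 -0.365  0.185]
195 [ 0.6505 -0.2771  0.1788] [ 0.628 -0.292  0.172] [ 0.669 -0.263  0.182]
198 [ 0.6551 -0.1835  0.1786] [ 0.635 -0.2    0.172] [ 0.672 -0.166  0.183]
```

Run:
```python
from h import *
move([.454,-.36,.17],down(0))
```

```text
shift [ 0.3274 -0.1466  0.074 ] turn [-7.000e-04 -5.000e-04 -8.091e-01]
```

>>> jog_arm([
  [[0.327,-0.147,0.074,0,0,-0.809],[0.327,-0.147,0.074,0,0,-0.809],[0.327,-0.147,0.074,0,0,-0.809],[0.327,-0.147,0.074,0,0,-0.809],[0.327,-0.147,0.074,0,0,-0.809],[0.327,-0.147,0.074,0,0,-0.809],[0.327,-0.147,0.074,0,0,-0.809],[0.327,-0.147,0.074,0,0,-0.809],[0.327,-0.147,0.074,0,0,-0.809],[0.327,-0.147,0.074,0,0,-0.809],[0.327,-0.147,0.074,0,0,-0.809],[0.327,-0.147,0.074,0,0,-0.809]],
], claw=-0.3, squeeze=8)

```text
time: 1.1
tcp_pos: [0.4531, -0.3605, 0.1702]
eef_rot: [-2.224, -2.218, 0.001]
force: [0.1, 0.1, 0.5]
opening: 0.0307
grip_force: 0.0
```

Run:
```python
from h import *
move([.454,-.36,.17],down(0)); s=arm.get_state();print(s['tcp_pos'],s['q'],s['qvel'].round(2))
f=grab("wrist");save(f,"w1");P=cloud(f)
x,y,z=P[...,0],P[...,1],P[...,2]
m=(x>.43)&(x<.48)&(y>-.45)&(y<-.1)&(z>.0885)&(z<.105);q=P[m]
if len(q)>9:
  c=np.polyfit(q[:,1],q[:,0],1);print(len(q),np.polyval(c,-.36),c,np.median(q[:,2]),q.min(0),q.max(0))
```

```text
shift [0.0005 0.0009 0.0002] turn [-0.0005 -0.0001 -0.0015]
[ 0.45308711 -0.36048079  0.17019867] [ 0.94682451  0.3165056  -0.42417939  1.66331593  0.13862669  1.19229077
  0.48743678] [ 0.01 -0.01  0.03 -0.   -0.    0.   -0.06]
3406 0.4542727054299122 [0.03105734 0.46545335] 0.09866181284220008 [ 0.43072781 -0.41320688  0.08869215] [ 0.46040811 -0.23036892  0.10140052]
```

>>> jog_arm([
  [[0,0.001,0.03,0,0,0],[0,0.001,0.05,0,0,0],[0,0.001,0.063,0,0,0],[0,0.001,0.063,0,0,0],[0,0.001,0.063,0,0,0]],
])

```text
time: 1.57
tcp_pos: [0.454, -0.3607, 0.1077]
eef_rot: [-2.224, -2.218, 0.0]
force: [0.0, -0.6, -0.1]
opening: 0.0299
grip_force: 0.0
```

>>> jog_arm([
  [[0,0,0,0,0,0],[0,0,0,0,0,0],[0,0,0,0,0,0],[0,0,0,0,0,0],[0,0,0,0,0,0],[0,0,0,0,0,0]],
], claw=-1)

```text
time: 2.07
tcp_pos: [0.4555, -0.3604, 0.1083]
eef_rot: [2.22, 2.22, 0.001]
force: [3.5, -1.8, 0.9]
opening: 0.0064
grip_force: 8.0
```

>>> jog_arm([
  [[0,-0.003,-0.007,0,0,0],[0,-0.007,-0.0125,0,0,0],[0,-0.012,-0.017,0,0,0],[0,-0.017,-0.021,0,0,0],[0,-0.029,-0.0255,0,0,0],[0,-0.036,-0.026,0,0,0],[0,-0.043,-0.0255,0,0,0],[0,-0.055,-0.021,0,0,0],[0,-0.06,-0.017,0,0,0],[0,-0.065,-0.0125,0,0,0],[0,-0.07,-0.007,0,0,0],[0,-0.0705,-0.005,0,0,0]],
])

```text
time: 3.07
tcp_pos: [0.3837, -0.36, 0.1119]
eef_rot: [-2.222, -2.221, -0.0]
force: [-2.6, 2.1, 10.3]
opening: 0.0064
grip_force: 8.0
```

>>> jog_arm([
  [[0,0,0,0,0,0],[0,0,0,0,0,0],[0,0,0,0,0,0],[0,0,0,0,0,0],[0,0,-0.04,0,0,0],[0,0,-0.07,0,0,0],[0,0,-0.07,0,0,0]],
], claw=-0.4)

```text
time: 3.65
tcp_pos: [0.3864, -0.3618, 0.1885]
eef_rot: [2.216, 2.215, -0.0]
force: [1.3, -1.2, -0.1]
opening: 0.0255
grip_force: 0.0
```

Run:
```python
from h import *
f=grab("top");P=cloud(f);x,y,z=P[...,0],P[...,1],P[...,2]
reg=(x>.36)&(x<.49)&(y>-.45)&(y<-.1);m=reg&(z>.085)&(z<.11)
f=grab("scene");save(f,"s2");Q=cloud(f)
for A in(P,Q):
    x,y,z=A[...,0],A[...,1],A[...,2];q=A[(x>.36)&(x<.49)&(y>-.45)&(y<-.1)&(z>.0885)&(z<.11)]
    print(np.histogram(q[:,0],bins=np.arange(.36,.5,.01)))
move([.5565,-.255,.27],down(0))
```

```text
(array([  0,   6, 369,  13,  12,   8,   7,   0,   0,   0,   0,   0,   0,
         0]), array([0.36, 0.37, 0.38, 0.39, 0.4 , 0.41, 0.42, 0.43, 0.44, 0.45, 0.46,
       0.47, 0.48, 0.49, 0.5 ]))
(array([  0,  69, 150,  18,  19,  17,   4,   0,   0,   0,   0,   0,   0,
         0]), array([0.36, 0.37, 0.38, 0.39, 0.4 , 0.41, 0.42, 0.43, 0.44, 0.45, 0.46,
       0.47, 0.48, 0.49, 0.5 ]))
shift [ 0.1055  0.172  -0.0862] turn [ 0.001   0.0013 -0.0002]
```

>>> jog_arm([
  [[0.03,0.03,-0.04,0,0,0],[0.06,0.06,-0.07,0,0,0],[0.106,0.1,-0.08,0,0,0],[0.106,0.14,-0.08,0,0,0],[0.106,0.172,-0.08,0,0,0],[0.106,0.172,-0.08,0,0,0],[0.106,0.172,-0.06,0,0,0],[0.106,0.172,-0.06,0,0,0]],
], claw=-0.22)

```text
time: 4.42
tcp_pos: [0.5557, -0.2525, 0.2377]
eef_rot: [-2.214, -2.22, 0.002]
force: [-0.6, -0.6, -0.7]
opening: 0.0338
grip_force: 0.0
```

Run:
```python
from h import *
f=grab("wrist");P=cloud(f);save(f,"w3")
x,y,z=P[...,0],P[...,1],P[...,2]
q=P[(x>.54)&(x<.58)&(y>-.31)&(y<-.2)&(z>.18)&(z<.196)];print(len(q))
if len(q): c=np.polyfit(q[:,1],q[:,0],1);print(c,np.polyval(c,-.254),q[:,2].max(),q.min(0),q.max(0))
move([.558,-.254,.198],down(0))
```

```text
2693
[0.12814764 0.59217203] 0.5596225278642089 0.192232957364102 [ 0.55340721 -0.28851745  0.18465163] [ 0.57999662 -0.20125131  0.19223296]
shift [-0.0005  0.0033  0.0413] turn [-0.0033 -0.0016  0.0004]
```

>>> jog_arm([
  [[0,0.002,0.02,0,0,0],[0,0.002,0.04,0,0,0],[0,0.002,0.04,0,0,0],[0,0.002,0.04,0,0,0]],
])

```text
time: 4.8
tcp_pos: [0.5568, -0.2548, 0.2023]
eef_rot: [-2.222, -2.218, 0.002]
force: [-0.1, -0.3, -0.5]
opening: 0.0342
grip_force: 0.0
```

>>> jog_arm([
  [[0,0,0,0,0,0],[0,0,0,0,0,0],[0,0,0,0,0,0],[0,0,0,0,0,0],[0,0,0,0,0,0],[0,0,0,0,0,0]],
], claw=-1)

```text
time: 5.3
tcp_pos: [0.5584, -0.2542, 0.2031]
eef_rot: [2.221, 2.22, 0.001]
force: [-0.2, -0.6, 2.9]
opening: 0.0097
grip_force: 8.0
```

>>> jog_arm([
  [[0,-0.005,0.003,0,0,0],[0,-0.01,0.0055,0,0,0],[0,-0.015,0.0085,0,0,0],[0,-0.02,0.012,0,0,0],[0,-0.025,0.015,0,0,0],[0,-0.029,0.0185,0,0,0],[0,-0.034,0.0225,0,0,0],[0,-0.038,0.0265,0,0,0],[0,-0.0425,0.03,0,0,0],[0,-0.0465,0.034,0,0,0],[0,-0.05,0.038,0,0,0],[0,-0.0525,0.0405,0,0,0]],
], squeeze=10)

```text
time: 6.3
tcp_pos: [0.5071, -0.2538, 0.1628]
eef_rot: [2.219, 2.219, 0.004]
force: [10.0, 4.1, 11.9]
opening: 0.0097
grip_force: 10.0
```

>>> jog_arm([
  [[0,0,0,0,0,0],[0,0,0,0,0,0],[0,0,0,0,0,0]],
])

```text
time: 6.55
tcp_pos: [0.5072, -0.2539, 0.1629]
eef_rot: [2.218, 2.22, 0.004]
force: [5.9, 3.4, 2.4]
opening: 0.0097
grip_force: 10.0
```

Run:
```python
from h import *
for n in("top","scene"):
    f=grab(n);P=cloud(f);save(f,n+"4");x,y,z=P[...,0],P[...,1],P[...,2]
    q=P[(y>-.36)&(y<-.32)&(z>.13)&(z<.2)&(x>.49)&(x<.58)]
    i=np.argsort(-q[:,2])[:40];print(n,q[i].mean(0).round(4))
```

```text
top [nan nan nan]
scene [ 0.5428 -0.3387  0.1865]<stdin>:5: RuntimeWarning: Mean of empty slice.
  ret = um.true_divide(
```

>>> jog_arm([
  [[0,0,0,0,0,0],[0,0,0,0,0,0],[0,0,0,0,0,0],[0,0,0,0,0,0],[0,0,-0.02,0,0,0],[0,0,-0.05,0,0,0],[0,0,-0.09,0,0,0],[-0.02,-0.03,-0.13,0,0,0],[-0.06,-0.06,-0.14,0,0,0],[-0.1,-0.08,-0.14,0,0,0],[-0.14,-0.1,-0.14,0,0,0],[-0.16,-0.1,-0.14,0,0,0]],
], claw=-0.3)

```text
time: 7.65
tcp_pos: [0.4035, -0.4149, 0.3033]
eef_rot: [2.222, 2.219, -0.003]
force: [0.7, -1.5, -0.1]
opening: 0.0308
grip_force: 0.0
```

Run:
```python
from h import *
s=arm.get_state();print(s['tcp_pos'])
for n in("top","scene"):
    f=grab(n);save(f,n+"5");P=cloud(f);x,y,z=P[...,0],P[...,1],P[...,2]
    q=P[(y>-.38)&(y<-.32)&(z>.165)&(z<.2)&(x>.52)&(x<.56)];i=np.argsort(-q[:,2])[:40];print(n,'ptop',q[i].mean(0).round(4))
    # floor plane
    q=P[(y>-.36)&(y<-.15)&(x>.575)&(x<.66)&(z>.13)&(z<.19)]
    A=np.c_[q[:,:2],np.ones(len(q))];b=q[:,2];w=np.ones(len(q),bool)
    for t in (.02,.01,.006,.004,.003,.003):
        c=np.linalg.lstsq(A[w],b[w],rcond=None)[0];r=b-A@c;w=(r<t)&(r>-t)
        if t>.005: w=(r<t*.5)&(r>-t)
    print(c,'slope ang',np.arctan(c[0]),w.sum())
    h=(P[...,2]-(c[0]*x+c[1]*y+c[2]))/np.sqrt(1+c[0]**2+c[1]**2)
    m=(h>.011)&(h<.022)&(y>-.365)&(y<-.14)&(x>.57)&(x<.66)
    k,l,st,ce=cv2.connectedComponentsWithStats(m.astype(np.uint8))
    for i in range(1,k):
        if st[i,4]>40:
            q=P[l==i];print(st[i,4],q.mean(0).round(4),np.median(h[l==i]).round(4),q.min(0).round(3),q.max(0).round(3),ce[i].round(0))
f=load("top5");cv2.imwrite("pics/c5.png",cv2.resize(f["img"][90:285,215:365],None,fx=3,fy=3,interpolation=cv2.INTER_CUBIC))
```

```text
[ 0.40349673 -0.41489616  0.30333155]
top ptop [ 0.5437 -0.3477  0.187 ]
[ 0.39816033 -0.01347223 -0.08344834] slope ang 0.3789194461261756 3328
201 [ 0.604  -0.3288  0.1786] 0.0161 [ 0.582 -0.344  0.167] [ 0.622 -0.316  0.187] [319. 161.]
200 [ 0.5995 -0.1813  0.1749] 0.0161 [ 0.58  -0.197  0.166] [ 0.616 -0.165  0.182] [247. 168.]
197 [ 0.5944 -0.2751  0.1742] 0.016 [ 0.573 -0.29   0.164] [ 0.61  -0.261  0.183] [293. 168.]
scene ptop [ 0.543  -0.347   0.1867]
[ 0.399862   -0.01173858 -0.0836004 ] slope ang 0.3803874084792467 1116
69 [ 0.6462 -0.3178  0.1963] 0.0172 [ 0.644 -0.36   0.191] [ 0.649 -0.277  0.201] [331. 186.]
55 [ 0.5902 -0.2863  0.1713] 0.0147 [ 0.575 -0.292  0.164] [ 0.601 -0.278  0.178] [294. 195.]
244 [ 0.6024 -0.3318  0.178 ] 0.0157 [ 0.581 -0.346  0.168] [ 0.619 -0.316  0.186] [314. 206.]
```

View pics/c5.png

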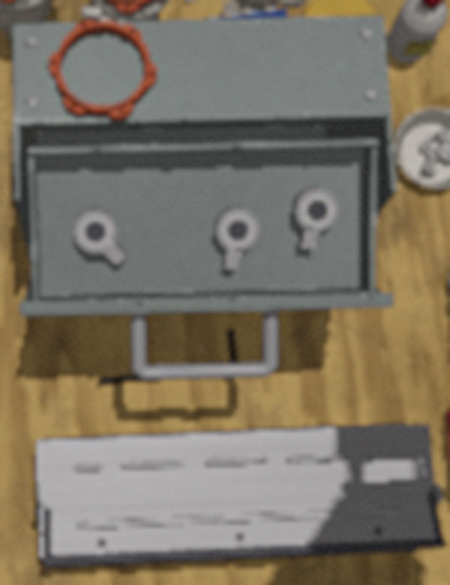

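The bin is at its stop (slope 0.38 rad), and the three rings are still lying in it, tabs towards the robot. I'll fit the ring poses in the floor plane.

```bash
cat >> h.py <<'E'
from scipy.spatial import cKDTree
from scipy.optimize import minimize
def tmpl():
    g=np.mgrid[-16:28:1.,-16:17:1.].reshape(2,-1).T; r=np.hypot(*g.T)
    return g[((r<=15)&(r>9))|((g[:,0]>9)&(g[:,0]<=27)&(abs(g[:,1])<=5))]/1000
def sdf(q):
    d=np.hypot(*q.T)-.015; bx=np.abs(q-[.0185,0])-[.0085,.005]
    b=np.hypot(*np.maximum(bx,0).T)+np.minimum(bx.max(1),0); return np.minimum(d,b)
def fitring(p):
    T=tmpl();kd=cKDTree(p);best=None
    def cost(v):
        c,s=np.cos(v[2]),np.sin(v[2]);M=np.array([[c,-s],[s,c]])
        o=sdf((p-v[:2])@M);d=kd.query(T@M.T+v[:2])[0]
        return 1e6*(np.mean(np.maximum(o,0)**2)+np.mean(np.minimum(d,.004)**2))
    c0=(p.min(0)+p.max(0))/2; a0=p.mean(0)
    for th in np.arange(0,2*np.pi,np.pi/6):
        r=minimize(cost,[*(a0-.004*np.array([np.cos(th),np.sin(th)])),th],method="Nelder-Mead",options=dict(initial_simplex=None,maxiter=150))
        if best is None or r.fun<best.fun:best=r
    r=minimize(cost,best.x,method="Nelder-Mead",options=dict(initial_simplex=np.array([best.x]+[best.x+d for d in np.diag([.002,.002,.1])])))
    return r.x,r.fun
TH=.3795
N=np.array([-.370,.0115,.929]);N/=np.linalg.norm(N)
XF=np.array([1,0,0])-N*N[0];XF/=np.linalg.norm(XF);YF=np.cross(N,XF)
def rings(f,h0=.012,h1=.020):
    "rings in bin: returns list of disc centre point on floor (world), tab dir (world)"
    P=cloud(f);x,y=P[...,0],P[...,1]
    O=np.array([.605,-.254,0.]);O[2]=.3982*O[0]-.0130*O[1]-.0835
    h=(P-O)@N; u=(P-O)@XF; v=(P-O)@YF
    m=(abs(h)<.006)&(abs(u)<.04)&(abs(v)<.1); off=np.median(h[m]) if m.sum()>200 else 0
    h=h-off
    m=(h>h0)&(h<h1)&(abs(u)<.044)&(abs(v)<.108)
    k,l,st,ce=cv2.connectedComponentsWithStats(m.astype(np.uint8)); out=[]
    for i in range(1,k):
        if st[i,4]<100: continue
        p=np.c_[u[l==i],v[l==i]]
        if len(p)>1500: p=p[::len(p)//1500+1]
        w,e=fitring(p); th=w[2]
        C=O+XF*w[0]+YF*w[1]+N*off; D=XF*np.cos(th)+YF*np.sin(th)
        print("ring n",st[i,4],"err",round(e,2),"floor pt",C.round(4),"tab deg",round(np.degrees(th)%360,1),"off",round(off,4),"px",ce[i].round(0),"htop",np.median(h[l==i]).round(4))
        out.append((C,D))
    return out
def pickR(D,s):
    "tool z=-N, tool x = s*D"
    x=s*D;z=-N;return R.from_matrix(np.stack([x,np.cross(z,x),z],1))
E
python3 - <<'E'
from h import *
rr=rings(load("top5"))
print(XF,YF,N)
for i,(C,D) in enumerate(rr):
    s=-1 if C[1]>-.22 else 1
    print(C);move(C+N*.11,pickR(D,s));move(C+N*.11,pickR(D,-s))
E
```

```text
ring n 199 err 0.8 floor pt [ 0.6127 -0.33    0.1649] tab deg 164.7 off 0.0001 px [319. 161.] htop 0.0162
ring n 195 err 0.83 floor pt [ 0.6075 -0.1792  0.161 ] tab deg 218.0 off 0.0001 px [247. 168.] htop 0.016
ring n 194 err 0.84 floor pt [ 0.6034 -0.2759  0.1605] tab deg 168.6 off 0.0001 px [293. 168.] htop 0.0161
[0.92903715 0.00457968 0.3699581 ] [ 8.67361738e-19  9.99923390e-01 -1.23779537e-02] [-0.36998645  0.01149958  0.92896598]
[ 0.61266071 -0.32995321  0.16485826]
shift [0.0936 0.1704 0.0335] turn [-0.2044 -0.163  -0.828 ]
shift [0.0936 0.1704 0.0335] turn [-0.1745  0.2189  1.1453]
[ 0.60754834 -0.17921062  0.16095609]
shift [0.2443 0.1636 0.0371] turn [-0.2281  0.1054  0.562 ]
shift [0.2443 0.1636 0.0371] turn [-0.1267 -0.2743 -1.4099]
[ 0.60341494 -0.27593591  0.1605072 ]
shift [0.1475 0.1605 0.0377] turn [-0.2004 -0.171  -0.87  ]
shift [0.1475 0.1605 0.0377] turn [-0.1799  0.2107  1.1033]
```

>>> jog_arm([
  [[0.094,0.17,0.034,-0.204,-0.163,-0.828],[0.094,0.17,0.034,-0.204,-0.163,-0.828],[0.094,0.17,0.034,-0.204,-0.163,-0.828],[0.094,0.17,0.034,-0.204,-0.163,-0.828],[0.094,0.17,0.034,-0.204,-0.163,-0.828],[0.094,0.17,0.034,-0.204,-0.163,-0.828],[0.094,0.17,0.034,-0.204,-0.163,-0.828],[0.094,0.17,0.034,-0.204,-0.163,-0.828],[0.094,0.17,0.034,-0.204,-0.163,-0.828],[0.094,0.17,0.034,-0.204,-0.163,-0.828],[0.094,0.17,0.034,-0.204,-0.163,-0.828],[0.094,0.17,0.034,-0.204,-0.163,-0.828]],
], claw=0.0)

```text
time: 8.75
tcp_pos: [0.5744, -0.3207, 0.2672]
eef_rot: [0.345, 2.74, 0.058]
force: [0.2, -1.5, -0.3]
opening: 0.0435
grip_force: 0.0
```

Run:
```python
from h import *
s=arm.get_state();print(s['tcp_pos'],s['q'].round(2))
f=grab("wrist");save(f,"w6")
for C,D in rings(f):
    if abs(C[1]+.33)<.03: move(C+N*.026,pickR(D,1));move(C+N*.11,pickR(D,1))
```

```text
[ 0.57440178 -0.3207115   0.2672157 ] [ 1.14  0.24 -0.71  1.63 -0.01  0.98  1.8 ]
ring n 1813 err 0.22 floor pt [ 0.6076 -0.1805  0.1604] tab deg 218.1 off -0.0004 px [452. 145.] htop 0.0159
ring n 1652 err 0.21 floor pt [ 0.6035 -0.277   0.1599] tab deg 168.2 off -0.0004 px [317. 172.] htop 0.016
ring n 1542 err 0.22 floor pt [ 0.613  -0.3306  0.1644] tab deg 165.5 off -0.0004 px [247. 203.] htop 0.016
shift [ 0.0002 -0.0097  0.0839] turn [ 0.003  -0.0002 -0.0052]
shift [ 0.0002 -0.0093 -0.0001] turn [ 0.003  -0.0002 -0.0052]
```

View pics/w6.png

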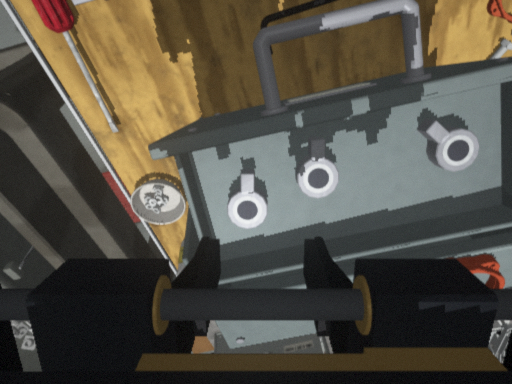

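The wrist view shows all three rings, with discs at (247,209), (318,177) and (457,150). They match the top-view fits to about 1 mm. I'll go down part-way and re-check the lag.

>>> jog_arm([
  [[0,0,0.02,0,0,0],[0,0,0.04,0,0,0],[0,0,0.04,0,0,0],[0,0,0.04,0,0,0]],
])

```text
time: 9.13
tcp_pos: [0.5907, -0.3184, 0.2302]
eef_rot: [0.352, 2.742, 0.062]
force: [0.7, 0.4, 0.7]
opening: 0.0435
grip_force: 0.0
```

Run:
```python
from h import *
C=np.array([.6130,-.3306,.1644]);th=np.radians(165.5);D=XF*np.cos(th)+YF*np.sin(th)
s=arm.get_state();print(s['tcp_pos'],s['qvel'].round(3));move(C+N*.025,pickR(D,1))
```

```text
[ 0.59074799 -0.3183709   0.23019528] [ 0.013 -0.027 -0.006 -0.027 -0.014  0.003  0.024]
shift [ 0.0006 -0.0123  0.0444] turn [ 0.0045 -0.0009 -0.004 ]
```

>>> jog_arm([
  [[0,-0.012,0.01,0,0,0],[0,-0.012,0.03,0,0,0],[0,-0.012,0.044,0,0,0],[0,-0.012,0.044,0,0,0],[0,-0.012,0.044,0,0,0]],
])

```text
time: 9.55
tcp_pos: [0.6041, -0.3313, 0.1886]
eef_rot: [0.35, 2.741, 0.06]
force: [-0.0, -0.6, 0.2]
opening: 0.0435
grip_force: 0.0
```

Run:
```python
from h import *
C=np.array([.6130,-.3306,.1644]);th=np.radians(165.5);D=XF*np.cos(th)+YF*np.sin(th)
s=arm.get_state();print(s['tcp_pos'],s['force']);move(C+N*.025,pickR(D,1))
```

```text
[ 0.60407503 -0.3312952   0.18858117] [-0.02834983 -0.62985566  0.24229471]
shift [0.0009 0.0008 0.0008] turn [ 0.0041 -0.0002 -0.0029]
```

>>> jog_arm([
  [[0.001,0,0,0,0,0],[0.001,0,0,0,0,0],[0.001,0,0,0,0,0],[0.001,0,0,0,0,0],[0.001,0,0,0,0,0],[0.001,0,-0.02,0,0,0],[0.001,0,-0.05,0,0,0],[0.001,0,-0.08,0,0,0],[0.001,0,-0.08,0,0,0]],
], claw=-1, squeeze=25)

```text
time: 10.3
tcp_pos: [0.5743, -0.3318, 0.2691]
eef_rot: [0.349, 2.734, 0.052]
force: [0.9, -0.7, 0.5]
opening: 0.0292
grip_force: 25.0
```

```bash
cat >> h.py <<'E'
def tray(f):
    P=cloud(f);x,y,z=P[...,0],P[...,1],P[...,2]
    m=(x>.33)&(x<.52)&(y>-.52)&(y<-.03)&(z>.06)&(z<.083)
    r=cv2.minAreaRect(P[m][:,:2].astype(np.float32));a=r[2] if r[1][0]>r[1][1] else r[2]+90
    yaw=np.radians((a-90+90)%180-90)
    print("tray",np.round(r[0],4),np.round(r[1],4),"yaw",yaw.round(4),"z",np.median(P[m][:,2]).round(4))
    return np.array(r[0]),yaw
E
python3 - <<'E'
from h import *
s=arm.get_state();print(s['tcp_pos'],s['opening'],s['grip_force'])
tray(grab("top"));tray(grab("scene"))
t=np.array([.4293,-.2733-.09,.20]);move(t,down(0));move(t,down(-np.pi/2))
E
```

```text
[ 0.5743094  -0.33176946  0.26912357] 0.029181733972036494 24.999364614486694
tray [ 0.4299 -0.235 ] [0.2158 0.0835] yaw -0.0149 z 0.0758
tray [ 0.4283 -0.2733] [0.2944 0.0852] yaw -0.0141 z 0.076
shift [ 0.145  -0.0708  0.0059] turn [0.2038 0.1648 0.8276]
shift [ 0.145  -0.0708  0.0059] turn [ 0.3512 -0.0371  1.8072]
```

>>> jog_arm([
  [[0.145,-0.071,0.006,0.204,0.165,0.828],[0.145,-0.071,0.006,0.204,0.165,0.828],[0.145,-0.071,0.006,0.204,0.165,0.828],[0.145,-0.071,0.006,0.204,0.165,0.828],[0.145,-0.071,0.006,0.204,0.165,0.828],[0.145,-0.071,0.006,0.204,0.165,0.828],[0.145,-0.071,0.006,0.204,0.165,0.828],[0.145,-0.071,0.006,0.204,0.165,0.828],[0.145,-0.071,0.006,0.204,0.165,0.828],[0.145,-0.071,0.006,0.204,0.165,0.828],[0.145,-0.071,0.006,0.204,0.165,0.828],[0.145,-0.071,0.006,0.204,0.165,0.828]],
])

```text
time: 11.4
tcp_pos: [0.4295, -0.3625, 0.197]
eef_rot: [-2.222, -2.212, -0.001]
force: [-0.1, 0.4, -0.2]
opening: 0.0298
grip_force: 2.5
```

>>> jog_arm([
  [[0,0,0,0,0,0.98],[0,0,0,0,0,0.98],[0,0,0,0,0,0.98],[0,0,0,0,0,0.98],[0,0,0,0,0,0.98],[0,0,0,0,0,0.98],[0,0,0,0,0,0.98],[0,0,0,0,0,0.98],[0,0,0,0,0,0.98],[0,0,0,0,0,0.98],[0,0,0,0,0,0.98],[0,0,0,0,0,0.98]],
])

```text
time: 12.4
tcp_pos: [0.4288, -0.3626, 0.1977]
eef_rot: [-3.137, -0.109, 0.003]
force: [-0.1, 0.5, -0.2]
opening: 0.0288
grip_force: 25.0
```

Run:
```python
from h import *
s=arm.get_state();print(s['tcp_pos'],s['opening'],s['grip_force'],s['q'].round(2))
tray(grab("top"));tray(grab("scene"))
f=grab("wrist");save(f,"w7")
t=np.array([.4293,-.2733-.09,.20]);move(t,down(-np.pi/2))
```

```text
[ 0.42883225 -0.36263204  0.19767912] 0.028829902865744068 24.99211549758911 [ 0.91  0.25 -0.34  1.68  0.08  1.23 -0.95]
tray [ 0.4294 -0.2524] [0.2504 0.083 ] yaw -0.0157 z 0.0758
tray [ 0.4281 -0.274 ] [0.2938 0.0848] yaw -0.015 z 0.0759
shift [ 0.0004  0.0007 -0.0021] turn [-0.0016  0.0012  0.0491]
```

View pics/w7.png

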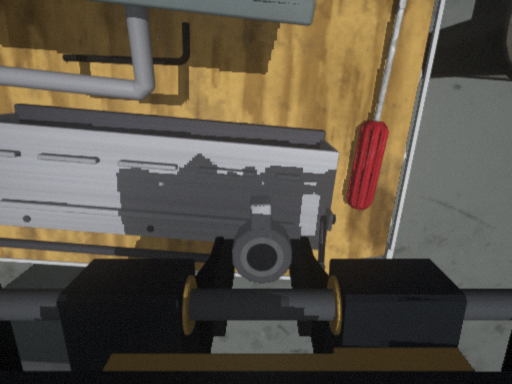

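Grip force dipped to 2.5 N during the first transfer move, so the slackening has happened. The ring is still held at (262,255), tab up at (262,208). I'll measure how it sits in the hand and where the comb is.

```bash
cat >> h.py <<'E'
def held(f):
    K=np.array(f["K"]);d=f["depth"];v,u=np.mgrid[:d.shape[0],:d.shape[1]]
    P=np.stack([(u-K[0,2])/K[0,0]*d,(v-K[1,2])/K[1,1]*d,d],-1);T=np.array(f["tool_from_camera"]);P=P@T[:3,:3].T+T[:3,3]
    m=(d>0)&(P[...,2]>-.005)&(P[...,2]<.03)&(abs(P[...,0])<.045)&(abs(P[...,1])<.04)
    k,l,st,ce=cv2.connectedComponentsWithStats(m.astype(np.uint8))
    q=P[m];print("n",len(q),"z hist",np.histogram(q[:,2],bins=np.arange(-.005,.031,.003))[0])
    return P,m
def comb(f):
    P=cloud(f);x,y,z=P[...,0],P[...,1],P[...,2]
    m=(x>.435)&(x<.46)&(y>-.45)&(y<-.1)&(z>.080)&(z<.088);q=P[m]
    if len(q)<20: print("comb",len(q));return
    c=np.polyfit(q[:,1],q[:,0],1);w=abs(q[:,0]-np.polyval(c,q[:,1]))<.004;q=q[w];c=np.polyfit(q[:,1],q[:,0],1)
    ys=np.sort(q[:,1]);g=np.diff(ys);i=np.where(g>.005)[0]
    print("comb n",len(q),"x@-.27",np.polyval(c,-.27).round(4),"slope",c[0].round(4),"z",np.median(q[:,2]).round(4),"gaps",[(ys[j].round(4),ys[j+1].round(4)) for j in i],ys[[0,-1]])
E
python3 - <<'E'
from h import *
f=load("w7");P,m=held(f)
q=P[m&(P[...,2]<.03)]
for lo in np.arange(-.002,.022,.003):
    a=q[(q[:,2]>lo)&(q[:,2]<lo+.003)]
    if len(a)>20:print(lo.round(3),len(a),a.min(0).round(4),a.max(0).round(4))
comb(f);comb(load("top5"));comb(load("scene5"));tray(load("top5"));tray(load("w6"));comb(load("w6"))
E
```

```text
n 4953 z hist [ 235  186  164  163  405 3013  248  219  189  101   30]
-0.002 186 [-0.0041 -0.0242 -0.002 ] [0.012  0.0228 0.001 ]
0.001 164 [-0.0071 -0.0243  0.001 ] [0.012  0.0227 0.004 ]
0.004 163 [-0.0054 -0.024   0.004 ] [0.0123 0.0228 0.007 ]
0.007 405 [-0.0097 -0.0239  0.007 ] [0.0316 0.0225 0.01  ]
0.01 3013 [-0.0097 -0.0241  0.01  ] [0.0325 0.0222 0.013 ]
0.013 248 [-0.0093 -0.0242  0.013 ] [0.0326 0.0225 0.016 ]
0.016 219 [-0.0081 -0.0241  0.016 ] [0.0325 0.0228 0.019 ]
0.019 189 [-0.0085 -0.0237  0.0191] [0.0325 0.0227 0.022 ]
comb n 1268 x@-.27 0.4505 slope 0.0138 z 0.0831 gaps [(np.float64(-0.3712), np.float64(-0.3545)), (np.float64(-0.3111), np.float64(-0.2952)), (np.float64(-0.2516), np.float64(-0.2356)), (np.float64(-0.1911), np.float64(-0.1753))] [-0.38974045 -0.16291536]
comb n 147 x@-.27 0.4487 slope 0.0162 z 0.0836 gaps [(np.float64(-0.3703), np.float64(-0.3526)), (np.float64(-0.3098), np.float64(-0.2922)), (np.float64(-0.2504), np.float64(-0.2331)), (np.float64(-0.1917), np.float64(-0.1723))] [-0.38832771 -0.15700464]
comb n 105 x@-.27 0.4473 slope 0.012 z 0.0834 gaps [(np.float64(-0.3725), np.float64(-0.3548)), (np.float64(-0.3133), np.float64(-0.2958)), (np.float64(-0.2779), np.float64(-0.2256))] [-0.39041253 -0.21980447]
tray [ 0.4293 -0.2708] [0.2915 0.0833] yaw -0.0156 z 0.0758
tray [ 0.4689 -0.4113] [0.0132 0.0029] yaw -0.2182 z 0.0757
comb 0
```

```bash
cat >> h.py <<'E'
def heldfit(f):
    P,m=held(f);q=P[m]; z=q[:,2]
    hh,e=np.histogram(z,bins=np.arange(-.005,.031,.001)); zt=e[hh.argmax()]+.0005
    a=q[(abs(z-zt)<.002)&(abs(q[:,1])<.0155)]
    if len(a)>1500:a=a[::len(a)//1500+1]
    # tilt of the top face
    c=np.linalg.lstsq(np.c_[a[:,:2],np.ones(len(a))],a[:,2],rcond=None)[0]
    w,e=fitring(a[:,:2]);print("held ring centre",w[:2].round(4),"tab deg",np.degrees(w[2]).round(1),"err",round(e,2),"ztop",zt.round(4),"tilt",c[:2].round(3));return w,zt
def place(w,zt,y,Tc,yaw,zfl,clear):
    "TCP target so that held ring is seated at tray y, bottom 'clear' above floor"
    # ring tab in tool: angle w[2]; want world angle = yaw; tool down with tool y at phi: tool x angle=phi+90
    # tool->world for down(phi): point (a,b)-> a*(-sin.. )
    best=None
    for phi in np.linspace(-np.pi,np.pi,7201):
        Rm=down(phi).as_matrix();d=Rm@np.array([np.cos(w[2]),np.sin(w[2]),0]);e=abs(np.angle((d[0]+1j*d[1])*np.exp(-1j*yaw)))
        if best is None or e<best[0]:best=(e,phi)
    Rt=down(best[1]);c=np.array([*Tc,zfl])+R.from_euler("z",yaw).apply([0,y,0])
    t=c-Rt.apply([w[0],w[1],zt+.016]);t[2]+=clear
    print("target",t.round(4),"phi",np.degrees(best[1]).round(1));move(t,Rt)
E
python3 - <<'E'
from h import *
w,zt=heldfit(load("w7"))
place(w,zt,-.09,[.430,-.2732],-.014,.0755,.02)
E
```

```text
n 4953 z hist [ 235  186  164  163  405 3013  248  219  189  101   30]
held ring centre [ 0.0055 -0.0008] tab deg 358.5 err 0.33 ztop 0.0105 tilt [0.005 0.002]
target [ 0.4232 -0.3638  0.122 ] phi -92.3
shift [-0.0056  0.0008  0.076 ] turn [-0.0015  0.0012  0.0746]
```

>>> jog_arm([
  [[-0.003,0.001,0.03,0,0,0.073],[-0.003,0.001,0.06,0,0,0.073],[-0.003,0.001,0.076,0,0,0.073],[-0.003,0.001,0.076,0,0,0.073],[-0.003,0.001,0.076,0,0,0.073]],
])

```text
time: 12.97
tcp_pos: [0.4257, -0.3636, 0.1222]
eef_rot: [-3.138, 0.062, 0.004]
force: [0.6, -0.9, -0.6]
opening: 0.0292
grip_force: 25.0
```

Run:
```python
from h import *
f=grab("wrist");save(f,"w8");w,zt=heldfit(f);comb(f)
place(w,zt,-.09,[.4325,-.2732],-.014,.0755,.0015)
```

```text
n 5547 z hist [ 250  169  174  144  391 3045  245  234  762  106   27]
held ring centre [ 0.005  -0.0004] tab deg -3.1 err 0.31 ztop 0.0105 tilt [0.009 0.001]
comb n 1829 x@-.27 0.4505 slope 0.0138 z 0.0832 gaps [(np.float64(-0.371), np.float64(-0.3551)), (np.float64(-0.3115), np.float64(-0.2957)), (np.float64(-0.2513), np.float64(-0.2359))] [-0.38975509 -0.2185815 ]
target [ 0.4262 -0.3632  0.1035] phi -93.9
shift [-0.0003 -0.0009  0.02  ] turn [-0.0012  0.0007  0.0177]
```

>>> jog_arm([
  [[0,-0.001,0.01,0,0,0.01],[0,-0.001,0.017,0,0,0.01],[0,-0.001,0.02,0,0,0.01],[0,-0.001,0.02,0,0,0.01],[0,-0.001,0.02,0,0,0.01]],
])

```text
time: 13.43
tcp_pos: [0.4261, -0.363, 0.1027]
eef_rot: [-3.138, 0.093, 0.003]
force: [-0.4, 0.2, -0.3]
opening: 0.0294
grip_force: 25.0
```

>>> jog_arm([
  [[0,0,0,0,0,0],[0,0,0,0,0,0],[0,0,0,0,0,0],[0,0,0,0,0,0],[0,0,-0.02,0,0,0],[0,0,-0.05,0,0,0],[0,0,-0.09,0,0,0],[0,0,-0.13,0,0,0],[0,0,-0.14,0,0,0]],
], claw=0.0)

```text
time: 14.18
tcp_pos: [0.4282, -0.3644, 0.2495]
eef_rot: [3.137, -0.093, 0.008]
force: [0.1, -0.6, 0.3]
opening: 0.0436
grip_force: 0.0
```

```bash
cat >> h.py <<'E'
def seated(f,Tc,yaw):
    P=cloud(f)-np.array([*Tc,0]);P=P@R.from_euler("z",-yaw).as_matrix().T
    x,y,z=P[...,0],P[...,1],P[...,2]
    m=(z>.0875)&(z<.096)&(x>-.03)&(x<.04)&(abs(y)<.135)
    k,l,st,ce=cv2.connectedComponentsWithStats(m.astype(np.uint8))
    for i in range(1,k):
        if st[i,4]<60:continue
        q=P[l==i]; q=q[::len(q)//1500+1]
        c=np.linalg.lstsq(np.c_[q[:,:2],np.ones(len(q))],q[:,2],rcond=None)[0]
        w,e=fitring(q[:,:2]);print("seated",w[:2].round(4),"tab deg",np.degrees(w[2]).round(1),"err",round(e,2),"ztop",np.median(q[:,2]).round(4),"tilt",c[:2].round(3),len(q))
E
python3 - <<'E'
from h import *
s=arm.get_state();print(s['tcp_pos'],s['q'].round(2))
f=grab("wrist");save(f,"w9");comb(f);seated(f,[.430,-.2732],-.014)
for n in("top","scene"):
    g=grab(n);save(g,n+"9");comb(g);tray(g);seated(g,[.430,-.2732],-.014)
E
```

```text
[ 0.42821015 -0.36444879  0.24946623] [ 0.91  0.21 -0.32  1.62  0.07  1.32 -1.06]
comb n 905 x@-.27 0.4505 slope 0.0142 z 0.0832 gaps [(np.float64(-0.3684), np.float64(-0.3576)), (np.float64(-0.3116), np.float64(-0.2953)), (np.float64(-0.2514), np.float64(-0.2355)), (np.float64(-0.1919), np.float64(-0.1755))] [-0.38965794 -0.15600326]
seated [ 0.003  -0.0893] tab deg 357.7 err 0.18 ztop 0.0915 tilt [-0.009  0.006] 994
comb n 92 x@-.27 0.4487 slope 0.0155 z 0.0835 gaps [(np.float64(-0.2506), np.float64(-0.2332)), (np.float64(-0.1917), np.float64(-0.1723))] [-0.29209209 -0.15679627]
tray [ 0.4293 -0.2644] [0.2746 0.0831] yaw -0.0162 z 0.0758
comb n 192 x@-.27 0.4474 slope 0.012 z 0.0834 gaps [(np.float64(-0.3674), np.float64(-0.3519)), (np.float64(-0.3125), np.float64(-0.2953)), (np.float64(-0.2534), np.float64(-0.2362)), (np.float64(-0.1935), np.float64(-0.1754))] [-0.38982658 -0.15534459]
tray [ 0.4281 -0.2733] [0.2935 0.0847] yaw -0.0139 z 0.0759
seated [ 0.0001 -0.0902] tab deg -1.8 err 0.8 ztop 0.0916 tilt [-0.005  0.039] 266
```

The first ring is seated flat at stand (≈0.002, −0.090) with its tab in the notch. On to the second ring.

```bash
cat >> h.py <<'E'
def plan(*tg):
    s=arm.get_state();p=np.array(s["tcp_pos"]);r=R.from_rotvec(s["eef_rot"])
    for t,q in tg:
        d=r.inv().apply(np.array(t)-p);v=(r.inv()*q).as_rotvec()/(np.pi/2);print("shift",d.round(4),"turn",v.round(4),"rows",(max(np.linalg.norm(d)/.0417,np.linalg.norm(v)*90/7.16)).round(1));p,r=np.array(t),q
def ringpick(C,deg,s=1):
    th=np.radians(deg);D=XF*np.cos(th)+YF*np.sin(th);C=np.array(C);return C,pickR(D,s)
E
python3 - <<'E'
from h import *
C,q=ringpick([.6035,-.277,.1600],168.2)
plan(([.45,-.30,.27],down(np.radians(-10))),(C+N*.065,q))
E
```

```text
shift [ 0.0195 -0.0649 -0.0263] turn [-4.000e-04 -2.000e-04 -9.268e-01] rows 11.6
shift [0.0459 0.1234 0.0496] turn [-0.216  -0.1566 -0.9687] rows 12.6
```

>>> jog_arm([
  [[0.02,-0.065,-0.026,0,0,-0.927],[0.02,-0.065,-0.026,0,0,-0.927],[0.02,-0.065,-0.026,0,0,-0.927],[0.02,-0.065,-0.026,0,0,-0.927],[0.02,-0.065,-0.026,0,0,-0.927],[0.02,-0.065,-0.026,0,0,-0.927],[0.02,-0.065,-0.026,0,0,-0.927],[0.02,-0.065,-0.026,0,0,-0.927],[0.02,-0.065,-0.026,0,0,-0.927],[0.02,-0.065,-0.026,0,0,-0.927],[0.02,-0.065,-0.026,0,0,-0.927],[0.02,-0.065,-0.026,0,0,-0.927]],
], claw=0.0)

```text
time: 15.33
tcp_pos: [0.4496, -0.2994, 0.2669]
eef_rot: [-2.395, -2.025, 0.001]
force: [-0.3, 0.5, 0.1]
opening: 0.0437
grip_force: 0.0
```

>>> jog_arm([
  [[0.046,0.123,0.01,-0.216,-0.157,-0.969],[0.046,0.123,0.01,-0.216,-0.157,-0.969],[0.046,0.123,0.01,-0.216,-0.157,-0.969],[0.046,0.123,0.01,-0.216,-0.157,-0.969],[0.046,0.123,0.01,-0.216,-0.157,-0.969],[0.046,0.123,0.01,-0.216,-0.157,-0.969],[0.046,0.123,0.01,-0.216,-0.157,-0.969],[0.046,0.123,0.02,-0.216,-0.157,-0.969],[0.046,0.123,0.05,-0.216,-0.157,-0.969],[0.046,0.123,0.05,-0.216,-0.157,-0.969],[0.046,0.123,0.05,-0.216,-0.157,-0.969],[0.046,0.123,0.05,-0.216,-0.157,-0.969]],
])

```text
time: 16.33
tcp_pos: [0.5783, -0.2748, 0.2162]
eef_rot: [0.382, 2.755, 0.04]
force: [-0.3, -0.1, 0.1]
opening: 0.0436
grip_force: 0.0
```

Run:
```python
from h import *
s=arm.get_state();print(s['tcp_pos'],s['q'].round(2))
f=grab("wrist")
for C,D in rings(f):
    if abs(C[1]+.277)<.03:plan((C+N*.03,pickR(D,1)),(C+N*.025,pickR(D,1)))
```

```text
[ 0.5782509  -0.27478592  0.21619745] [ 1.11  0.25 -0.76  1.74  0.07  0.88  1.65]
ring n 2538 err 0.16 floor pt [ 0.6039 -0.1801  0.1589] tab deg 216.8 off -0.0004 px [420. 196.] htop 0.0159
ring n 2264 err 0.19 floor pt [ 0.5996 -0.2766  0.1585] tab deg 168.2 off -0.0004 px [258. 229.] htop 0.016
shift [0.0004 0.0004 0.0317] turn [-0.0079 -0.0095 -0.0382] rows 0.8
shift [0.    0.    0.005] turn [0. 0. 0.] rows 0.1
```

>>> jog_arm([
  [[0,0,0,0,0,-0.037],[0,0,0,0,0,-0.037],[0,0,0,0,0,-0.037]],
])

```text
time: 16.63
tcp_pos: [0.5789, -0.2753, 0.2176]
eef_rot: [0.316, 2.763, 0.026]
force: [1.2, 0.1, 0.2]
opening: 0.0434
grip_force: 0.0
```

Run:
```python
from h import *
s=arm.get_state();print(s['tcp_pos'],s['qvel'].round(3))
f=grab("wrist")
for C,D in rings(f):
    if abs(C[1]+.277)<.03:plan((C+N*.03,pickR(D,1)),(C+N*.025,pickR(D,1)))
rings(grab("scene"))
```

```text
[ 0.57887591 -0.27529248  0.21762149] [-0.009 -0.004  0.002 -0.008 -0.003  0.001 -0.   ]
ring n 2485 err 0.17 floor pt [ 0.6042 -0.1802  0.1591] tab deg 216.6 off -0.0004 px [421. 201.] htop 0.0159
ring n 2249 err 0.18 floor pt [ 0.5996 -0.2767  0.1585] tab deg 167.9 off -0.0004 px [259. 226.] htop 0.016
shift [ 0.0021 -0.0009  0.0329] turn [-0.0094 -0.01   -0.01  ] rows 0.8
shift [0.    0.    0.005] turn [0. 0. 0.] rows 0.1
```

>>> jog_arm([
  [[0.002,-0.001,0.015,-0.009,-0.01,-0.01],[0.002,-0.001,0.03,-0.009,-0.01,-0.01],[0.002,-0.001,0.0375,-0.009,-0.01,-0.01],[0.002,-0.001,0.0375,-0.009,-0.01,-0.01],[0.002,-0.001,0.0375,-0.009,-0.01,-0.01]],
])

```text
time: 17.15
tcp_pos: [0.5906, -0.2764, 0.1827]
eef_rot: [0.284, 2.748, 0.038]
force: [-0.5, -0.3, -0.4]
opening: 0.0435
grip_force: 0.0
```

Run:
```python
from h import *
C,q=ringpick([.5996,-.2767,.1585],168);move(C+N*.025,q);rings(grab("top"))
```

```text
shift [ 0.0006 -0.0002  0.0008] turn [-0.0001  0.0003  0.0007]
```

Aligned. Close the gripper, lift along the floor normal, then transfer.

>>> jog_arm([
  [[0,0,0.0005,0,0,0],[0,0,0.0005,0,0,0],[0,0,0.0005,0,0,0],[0,0,0.0005,0,0,0],[0,0,0.0005,0,0,0],[0,0,-0.02,0,0,0],[0,0,-0.05,0,0,0],[0,0,-0.08,0,0,0],[0,0,-0.08,0,0,0]],
], claw=-1, squeeze=30)

```text
time: 17.95
tcp_pos: [0.5615, -0.277, 0.2627]
eef_rot: [0.283, 2.742, 0.031]
force: [1.2, -0.3, -0.1]
opening: 0.0287
grip_force: 30.0
```

Run:
```python
from h import *
tray(grab("scene"));f=grab("wrist");heldfit(f);rings(f)
plan(([.45,-.30,.24],down(0)),([.43,-.303,.20],down(np.radians(-90))))
```

```text
tray [ 0.428  -0.2738] [0.2937 0.0848] yaw -0.0144 z 0.076
n 4867 z hist [ 240  184  153  157 1705 1663  250  215  194  100    6]
held ring centre [0.0013 0.0005] tab deg 359.7 err 0.32 ztop 0.0095 tilt [0.004 0.   ]
ring n 1659 err 0.22 floor pt [ 0.604  -0.1802  0.159 ] tab deg 216.1 off -0.0004 px [395. 181.] htop 0.0159
shift [ 0.1025 -0.0455 -0.024 ] turn [0.197  0.1734 0.8573] rows 11.3
shift [-0.003 -0.02   0.04 ] turn [0. 0. 1.] rows 12.6
```

>>> jog_arm([
  [[0.103,-0.046,-0.024,0.197,0.173,0.857],[0.103,-0.046,-0.024,0.197,0.173,0.857],[0.103,-0.046,-0.024,0.197,0.173,0.857],[0.103,-0.046,-0.024,0.197,0.173,0.857],[0.103,-0.046,-0.024,0.197,0.173,0.857],[0.103,-0.046,-0.024,0.197,0.173,0.857],[0.103,-0.046,-0.024,0.197,0.173,0.857],[0.103,-0.046,-0.024,0.197,0.173,0.857],[0.103,-0.046,-0.024,0.197,0.173,0.857],[0.103,-0.046,-0.024,0.197,0.173,0.857],[0.103,-0.046,-0.024,0.197,0.173,0.857],[0.103,-0.046,-0.024,0.197,0.173,0.857]],
])

```text
time: 19.05
tcp_pos: [0.4495, -0.2997, 0.237]
eef_rot: [-2.223, -2.211, -0.0]
force: [-0.5, -0.2, -0.9]
opening: 0.0289
grip_force: 30.0
```

>>> jog_arm([
  [[-0.003,-0.02,0.04,0,0,1],[-0.003,-0.02,0.04,0,0,1],[-0.003,-0.02,0.04,0,0,1],[-0.003,-0.02,0.04,0,0,1],[-0.003,-0.02,0.04,0,0,1],[-0.003,-0.02,0.04,0,0,1],[-0.003,-0.02,0.04,0,0,1],[-0.003,-0.02,0.04,0,0,1],[-0.003,-0.02,0.04,0,0,1],[-0.003,-0.02,0.04,0,0,1],[-0.003,-0.02,0.04,0,0,1],[-0.003,-0.02,0.04,0,0,1]],
])

```text
time: 20.05
tcp_pos: [0.4291, -0.3024, 0.1972]
eef_rot: [-3.137, -0.104, 0.004]
force: [0.4, -0.0, -0.4]
opening: 0.0287
grip_force: 30.0
```

Run:
```python
from h import *
f=grab("wrist");s=arm.get_state();print(s['tcp_pos'],s['opening'],s['grip_force'],s['q'].round(2))
w,zt=heldfit(f);comb(f);tray(grab("scene"))
place(w,zt,-.03,[.4315,-.2732],-.014,.0755,.02)
```

```text
[ 0.42909525 -0.30241931  0.1972851 ] 0.0292455538754576 29.99774605035782 [ 1.02  0.19 -0.54  1.76  0.1   1.22 -1.07]
n 4863 z hist [ 235  198  155  158 1801 1533  255  220  198  103    7]
held ring centre [ 0.0015 -0.0004] tab deg 359.3 err 0.36 ztop 0.0095 tilt [0.008 0.002]
comb n 1341 x@-.27 0.4506 slope 0.0139 z 0.0832 gaps [(np.float64(-0.371), np.float64(-0.3586)), (np.float64(-0.311), np.float64(-0.2949)), (np.float64(-0.251), np.float64(-0.2351)), (np.float64(-0.1917), np.float64(-0.1757))] [-0.38927446 -0.15673439]
tray [ 0.428  -0.2741] [0.2943 0.0844] yaw -0.0128 z 0.0759
target [ 0.4296 -0.3035  0.121 ] phi -91.6
shift [0.0005 0.0013 0.0764] turn [-0.0016  0.0016  0.0619]
```

>>> jog_arm([
  [[0.0005,0.001,0.03,0,0,0.063],[0.0005,0.001,0.06,0,0,0.063],[0.0005,0.001,0.076,0,0,0.063],[0.0005,0.001,0.076,0,0,0.063],[0.0005,0.001,0.084,0,0,0.063],[0.0005,0.001,0.09,0,0,0.063],[0.0005,0.001,0.0945,0,0,0.063],[0.0005,0.001,0.0945,0,0,0.063],[0.0005,0.001,0.0945,0,0,0.063]],
])

```text
time: 20.9
tcp_pos: [0.4301, -0.3038, 0.1047]
eef_rot: [-3.14, 0.041, 0.001]
force: [0.7, 0.3, -0.4]
opening: 0.0291
grip_force: 30.0
```

Run:
```python
from h import *
s=arm.get_state();print(s['tcp_pos'],s['opening'],s['force'].round(1));place(np.array([.0015,-.0004,np.radians(-.7)]),.0095,-.03,[.4315,-.2732],-.014,.0755,.0015)
```

```text
[ 0.43011934 -0.30380383  0.10465123] 0.02907691901527253 [ 0.7  0.3 -0.4]
target [ 0.4296 -0.3036  0.1025] phi -91.5
shift [-0.0006 -0.0002  0.0022] turn [-0.0006  0.0003 -0.0001]
```

>>> jog_arm([
  [[0,0,0.0025,0,0,0],[0,0,0.0025,0,0,0],[0,0,0.0025,0,0,0]],
])

```text
time: 21.15
tcp_pos: [0.43, -0.3038, 0.102]
eef_rot: [-3.14, 0.042, 0.001]
force: [-1.2, 0.0, -1.7]
opening: 0.0288
grip_force: 30.0
```

>>> jog_arm([
  [[0,0,0,0,0,0],[0,0,0,0,0,0],[0,0,0,0,0,0],[0,0,0,0,0,0],[0,0,-0.02,0,0,0],[0,0,-0.05,0,0,0],[0,0,-0.09,0,0,0],[0,0,-0.13,0,0,0],[0,0,-0.15,0,0,0]],
], claw=-0.05)

```text
time: 21.9
tcp_pos: [0.4312, -0.3043, 0.2568]
eef_rot: [3.139, -0.042, 0.005]
force: [0.7, 0.4, -0.9]
opening: 0.0418
grip_force: 0.0
```

Run:
```python
from h import *
f=grab("wrist");save(f,"w10");comb(f);seated(f,[.430,-.2732],-.014)
g=grab("scene");tray(g);seated(g,[.430,-.2732],-.014)
rings(grab("top"))
s=arm.get_state();print(s['tcp_pos'],s['q'].round(2))
C,q=ringpick([.6040,-.1802,.1590],216.4,-1)
plan(([.48,-.20,.27],down(np.radians(-60))),(C+N*.065,q))
```

```text
comb n 885 x@-.27 0.4506 slope 0.0142 z 0.0832 gaps [(np.float64(-0.369), np.float64(-0.3585)), (np.float64(-0.3113), np.float64(-0.2947)), (np.float64(-0.251), np.float64(-0.2352)), (np.float64(-0.1918), np.float64(-0.1754))] [-0.39030228 -0.156781  ]
seated [ 0.0029 -0.089 ] tab deg 359.0 err 0.16 ztop 0.0915 tilt [-0.013 -0.016] 967
seated [ 0.0017 -0.0302] tab deg 360.9 err 0.17 ztop 0.0916 tilt [-0.004 -0.002] 944
tray [ 0.428  -0.2738] [0.2941 0.0849] yaw -0.0134 z 0.076
seated [-0.0015 -0.0311] tab deg 1.0 err 0.9 ztop 0.0916 tilt [-0.004  0.037] 226
seated [ 0.0001 -0.0904] tab deg -0.9 err 0.76 ztop 0.0916 tilt [-0.014  0.012] 261
ring n 199 err 0.8 floor pt [ 0.6039 -0.1792  0.1595] tab deg 217.6 off 0.0002 px [247. 170.] htop 0.0157
[ 0.43078354 -0.30430739  0.25367621] [ 1.02  0.15 -0.54  1.68  0.08  1.33 -1.13]
shift [ 0.0464 -0.1056 -0.0163] turn [ 0.001  -0.001  -0.3504] rows 4.4
shift [0.0968 0.0322 0.0506] turn [-0.1387  0.1977 -0.0717] rows 3.2
```

>>> jog_arm([
  [[0.046,-0.106,-0.016,0,0,-0.35],[0.046,-0.106,-0.016,0,0,-0.35],[0.046,-0.106,-0.016,0,0,-0.35],[0.046,-0.106,-0.016,0,0,-0.35],[0.046,-0.106,-0.016,0,0,-0.35],[0.046,-0.106,-0.016,0,0,-0.35]],
], claw=0)

```text
time: 22.55
tcp_pos: [0.4785, -0.1985, 0.2666]
eef_rot: [-3.031, -0.817, 0.003]
force: [-0.5, 0.4, -0.1]
opening: 0.0436
grip_force: 0.0
```

>>> jog_arm([
  [[0.05,0.016,0.0,-0.139,0.198,-0.072],[0.097,0.032,0.01,-0.139,0.198,-0.072],[0.097,0.032,0.02,-0.139,0.198,-0.072],[0.097,0.032,0.05,-0.139,0.198,-0.072],[0.097,0.032,0.05,-0.139,0.198,-0.072],[0.097,0.032,0.05,-0.139,0.198,-0.072],[0.097,0.032,0.05,-0.139,0.198,-0.072]],
])

```text
time: 23.13
tcp_pos: [0.5791, -0.1789, 0.2189]
eef_rot: [2.818, 0.926, 0.534]
force: [0.6, 0.5, 0.3]
opening: 0.0436
grip_force: 0.0
```

Run:
```python
from h import *
s=arm.get_state();print(s['tcp_pos'],s['q'].round(2))
f=grab("wrist")
for C,D in rings(f):plan((C+N*.025,pickR(D,-1)))
```

```text
[ 0.57908801 -0.17891996  0.21889431] [ 0.94  0.13 -0.71  1.84 -0.    0.83 -0.68]
ring n 2116 err 0.19 floor pt [ 0.6053 -0.1794  0.1594] tab deg 216.0 off -0.0005 px [264. 236.] htop 0.016
shift [0.0015 0.0008 0.0403] turn [ 0.0001 -0.0004  0.0035] rows 1.0
```

>>> jog_arm([
  [[0.001,0.001,0.015,0,0,0],[0.001,0.001,0.03,0,0,0],[0.001,0.001,0.04,0,0,0],[0.001,0.001,0.04,0,0,0],[0.001,0.001,0.04,0,0,0]],
])

```text
time: 23.6
tcp_pos: [0.5952, -0.1789, 0.1817]
eef_rot: [2.817, 0.929, 0.535]
force: [-0.0, 0.3, -0.5]
opening: 0.0436
grip_force: 0.0
```

Run:
```python
from h import *
C,q=ringpick([.6050,-.1796,.1593],216.2,-1);move(C+N*.025,q);print(arm.get_state()['force'])
```

```text
shift [ 0.0004  0.0008 -0.0006] turn [-0.0009 -0.0004  0.0017]
[-0.03449689  0.30283626 -0.45625969]
```

>>> jog_arm([
  [[0,0,0,0,0,0],[0,0,0,0,0,0],[0,0,0,0,0,0],[0,0,0,0,0,0],[0,0,0,0,0,0],[0,0,-0.02,0,0,0],[0,0,-0.05,0,0,0],[0,0,-0.08,0,0,0],[0,0,-0.08,0,0,0]],
], claw=-1, squeeze=30)

```text
time: 24.35
tcp_pos: [0.5662, -0.1787, 0.2612]
eef_rot: [2.81, 0.927, 0.54]
force: [-0.1, 0.2, 0.2]
opening: 0.0289
grip_force: 30.0
```

Run:
```python
from h import *
f=grab("wrist");heldfit(f)
plan(([.45,-.20,.24],down(np.radians(20))),([.4315,-.183,.20],down(np.radians(90))))
```

```text
n 4295 z hist [ 249  178  150  168 2462  300  262  229  215   81    1]
held ring centre [0.0026 0.0016] tab deg 236.3 err 2.63 ztop 0.0085 tilt [ 0.006 -0.002]
shift [-0.1048 -0.0511 -0.0257] turn [ 0.2527 -0.066  -0.8062] rows 10.7
shift [ 0.0223 -0.0116  0.04  ] turn [ 0.      0.     -0.7778] rows 9.8
```

>>> jog_arm([
  [[-0.105,-0.051,-0.026,0.253,-0.066,-0.806],[-0.105,-0.051,-0.026,0.253,-0.066,-0.806],[-0.105,-0.051,-0.026,0.253,-0.066,-0.806],[-0.105,-0.051,-0.026,0.253,-0.066,-0.806],[-0.105,-0.051,-0.026,0.253,-0.066,-0.806],[-0.105,-0.051,-0.026,0.253,-0.066,-0.806],[-0.105,-0.051,-0.026,0.253,-0.066,-0.806],[-0.105,-0.051,-0.026,0.253,-0.066,-0.806],[-0.105,-0.051,-0.026,0.253,-0.066,-0.806],[-0.105,-0.051,-0.026,0.253,-0.066,-0.806],[-0.105,-0.051,-0.026,0.253,-0.066,-0.806],[-0.105,-0.051,-0.026,0.253,-0.066,-0.806]],
])

```text
time: 25.4
tcp_pos: [0.4495, -0.1988, 0.2365]
eef_rot: [-1.787, -2.575, 0.001]
force: [-0.2, -0.3, -0.4]
opening: 0.0291
grip_force: 30.0
```

>>> jog_arm([
  [[0.022,-0.012,0.04,0,0,-0.778],[0.022,-0.012,0.04,0,0,-0.778],[0.022,-0.012,0.04,0,0,-0.778],[0.022,-0.012,0.04,0,0,-0.778],[0.022,-0.012,0.04,0,0,-0.778],[0.022,-0.012,0.04,0,0,-0.778],[0.022,-0.012,0.04,0,0,-0.778],[0.022,-0.012,0.04,0,0,-0.778],[0.022,-0.012,0.04,0,0,-0.778],[0.022,-0.012,0.04,0,0,-0.778],[0.022,-0.012,0.04,0,0,-0.778],[0.022,-0.012,0.04,0,0,-0.778]],
])

```text
time: 26.4
tcp_pos: [0.4298, -0.183, 0.1972]
eef_rot: [-0.007, -3.137, -0.006]
force: [-0.6, 0.3, -0.7]
opening: 0.0287
grip_force: 30.0
```

Run:
```python
from h import *
f=grab("wrist");save(f,"w11");s=arm.get_state();print(s['tcp_pos'],s['opening'],s['grip_force'],s['q'].round(2))
P,m=held(f);q=P[m];a=q[(q[:,2]>.006)&(q[:,2]<.011)&(abs(q[:,1])<.0155)]
print(a.min(0),a.max(0),np.percentile(a[:,0],[1,99]))
b=a[a[:,0]>.008];  # outer arc -> circle of r 15
g=lambda c:np.percentile(np.hypot(b[:,0]-c[0],b[:,1]-c[1]),97)
tray(grab("scene")); h=grab("top");save(h,"top11");tray(h)
# where is the tab, seen from top
T=np.eye(4);T[:3,:3]=R.from_rotvec(s["eef_rot"]).as_matrix();T[:3,3]=s["tcp_pos"]
for n,fr in(("top",h),("scene",grab("scene"))):
    Q=(cloud(fr)-T[:3,3])@T[:3,:3]; mm=(abs(Q[...,0])<.04)&(abs(Q[...,1])<.03)&(Q[...,2]>.004)&(Q[...,2]<.013)&(Q[...,0]<-.012)
    z=Q[mm];print(n,len(z));
    if len(z)>8:print(z.min(0).round(4),z.max(0).round(4),z.mean(0).round(4))
place(np.array([0,-.0005,np.pi]),.0085,.09,[.4315,-.2732],-.014,.0755,.02)
cv2.imwrite("pics/w11c.png",f["img"][150:,100:420])
```

```text
[ 0.42983966 -0.18295111  0.19723902] 0.02872495303850936 29.999622702598572 [ 1.05  0.07 -0.76  1.89  0.05  1.21  1.84]
n 4291 z hist [ 245  170  164  165 2481  293  252  248  189   84    0]
[-0.01148414 -0.01543247  0.00602151] [0.01423685 0.01546673 0.0109986 ] [-0.01056613  0.01351648]
tray [ 0.428 -0.274] [0.2926 0.0848] yaw -0.0128 z 0.076
tray [ 0.4281 -0.3472] [0.1397 0.0834] yaw -0.0156 z 0.0758
top 0
scene 0
target [ 0.4328 -0.1827  0.12  ] phi 89.2
shift [-0.003  -0.0001  0.0775] turn [ 0.0022 -0.0027  0.0077]
```

View pics/w11.png

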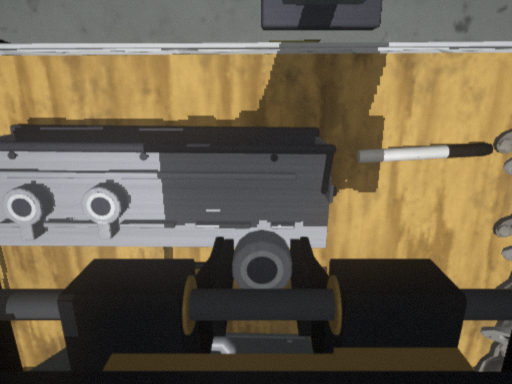

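>>> jog_arm([
  [[-0.002,0,0.03,0,0,0.008],[-0.002,0,0.06,0,0,0.008],[-0.002,0,0.076,0,0,0.008],[-0.002,0,0.076,0,0,0.008],[-0.002,0,0.084,0,0,0.008],[-0.002,0,0.09,0,0,0.008],[-0.002,0,0.0945,0,0,0.008],[-0.002,0,0.0945,0,0,0.008],[-0.002,0,0.0945,0,0,0.008]],
])

```text
time: 27.35
tcp_pos: [0.4319, -0.1827, 0.1035]
eef_rot: [-0.018, -3.138, -0.005]
force: [-0.3, 0.1, -0.9]
opening: 0.0288
grip_force: 30.0
```

Run:
```python
from h import *
s=arm.get_state();print(s['opening'],s['force'].round(1));place(np.array([-.0005,-.0003,np.pi]),.0085,.09,[.431,-.2732],-.014,.0755,.0015)
```

```text
0.02883475205331879 [-0.3  0.1 -0.9]
target [ 0.4318 -0.1829  0.1015] phi 89.2
shift [ 0.0002 -0.0002  0.002 ] turn [ 0.0019 -0.0025  0.0015]
```

>>> jog_arm([
  [[0,0,0.0025,0,0,0],[0,0,0.0025,0,0,0],[0,0,0.0025,0,0,0]],
])

```text
time: 27.6
tcp_pos: [0.4318, -0.1826, 0.1008]
eef_rot: [-0.018, -3.137, -0.005]
force: [-0.2, -0.1, -0.3]
opening: 0.0289
grip_force: 30.0
```

>>> jog_arm([
  [[0,0,0,0,0,0],[0,0,0,0,0,0],[0,0,0,0,0,0],[0,0,0,0,0,0],[0,0,-0.02,0,0,0],[0,0,-0.05,0,0,0],[0,0,-0.09,0,0,0],[0,0,-0.13,0,0,0],[0,0,-0.15,0,0,0]],
], claw=-0.05)

```text
time: 28.35
tcp_pos: [0.4336, -0.1832, 0.2552]
eef_rot: [-0.017, -3.141, -0.001]
force: [0.8, -0.9, 0.0]
opening: 0.0413
grip_force: 0.0
```

Run:
```python
from h import *
f=grab("wrist");save(f,"w12");comb(f);seated(f,[.430,-.2732],-.014)
g=grab("scene");save(g,"s12");tray(g);seated(g,[.430,-.2732],-.014)
g=grab("top");P=cloud(g);rings(g)
for A in(P,cloud(f),cloud(load("s12"))):
    x,y,z=A[...,0],A[...,1],A[...,2];q=A[(x>.36)&(x<.41)&(y>-.42)&(y<-.12)&(z>.09)&(z<.11)]
    if len(q)>9:print('keeper',len(q),np.median(q,0),q[:,2].max(), np.polyfit(q[:,1],q[:,0],1))
print(arm.get_state()['tcp_pos'])
```

```text
comb n 857 x@-.27 0.4489 slope 0.0132 z 0.0833 gaps [(np.float64(-0.3725), np.float64(-0.3591)), (np.float64(-0.3114), np.float64(-0.2988)), (np.float64(-0.251), np.float64(-0.2346)), (np.float64(-0.1916), np.float64(-0.1745))] [-0.3897795  -0.15633049]
seated [ 0.0013 -0.0888] tab deg 359.4 err 0.21 ztop 0.0917 tilt [-0.002 -0.037] 1024
seated [ 0.     -0.0295] tab deg -0.0 err 0.2 ztop 0.0917 tilt [-0.004 -0.03 ] 985
seated [0.0005 0.0913] tab deg 360.5 err 0.17 ztop 0.0916 tilt [0.003 0.001] 945
tray [ 0.4278 -0.2738] [0.2935 0.0846] yaw -0.0127 z 0.076
seated [-0.0011  0.0898] tab deg 4.1 err 1.15 ztop 0.0917 tilt [-0.024  0.055] 176
seated [-0.0017 -0.0309] tab deg 0.2 err 0.92 ztop 0.0917 tilt [0.005 0.025] 225
seated [-0.0001 -0.0903] tab deg 358.9 err 0.75 ztop 0.0918 tilt [0.001 0.035] 261
keeper 240 [ 0.38315172 -0.35171137  0.10141709] 0.10579592022172091 [-0.04090153  0.36993193]
keeper 2893 [ 0.384656   -0.26640614  0.10172004] 0.10463947985481581 [0.01228014 0.38884071]
keeper 575 [ 0.38247107 -0.30653981  0.10190767] 0.10546809001399704 [0.00509915 0.38536126]
[ 0.4331205  -0.18343262  0.25222502]
```

All three rings are seated, and the keeper bar lies back at x≈0.385. Now I'll close the keeper, gripping it at the empty place (y≈−0.243).

Run:
```python
from h import *
plan(([.385,-.243,.17],down(0)),([.385,-.243,.1115],down(0)))
```

```text
shift [ 0.0473 -0.0602  0.0822] turn [-3.000e-04 -1.400e-03  9.925e-01] rows 12.5
shift [0.     0.     0.0585] turn [0. 0. 0.] rows 1.4
```

>>> jog_arm([
  [[0.047,-0.06,0.082,0,0,0.992],[0.047,-0.06,0.082,0,0,0.992],[0.047,-0.06,0.082,0,0,0.992],[0.047,-0.06,0.082,0,0,0.992],[0.047,-0.06,0.082,0,0,0.992],[0.047,-0.06,0.082,0,0,0.992],[0.047,-0.06,0.082,0,0,0.992],[0.047,-0.06,0.082,0,0,0.992],[0.047,-0.06,0.082,0,0,0.992],[0.047,-0.06,0.082,0,0,0.992],[0.047,-0.06,0.082,0,0,0.992],[0.047,-0.06,0.082,0,0,0.992]],
], claw=-0.35, squeeze=8)

```text
time: 29.5
tcp_pos: [0.3835, -0.2418, 0.1673]
eef_rot: [-2.156, -2.274, 0.001]
force: [-0.4, 0.3, 0.5]
opening: 0.0284
grip_force: 0.0
```

>>> jog_arm([
  [[0,0,0,0,0,0.01],[0,0,0,0,0,0.01],[0,0,0,0,0,0.01]],
])

```text
time: 29.75
tcp_pos: [0.384, -0.242, 0.168]
eef_rot: [-2.163, -2.269, 0.001]
force: [0.2, 0.7, -0.4]
opening: 0.0281
grip_force: 0.0
```

Run:
```python
from h import *
f=grab("wrist");A=cloud(f)
x,y,z=A[...,0],A[...,1],A[...,2];q=A[(x>.36)&(x<.41)&(y>-.42)&(y<-.12)&(z>.0945)&(z<.11)]
if len(q)>9:c=np.polyfit(q[:,1],q[:,0],1);print('keeper',len(q),np.polyval(c,-.243),np.percentile(q[:,2],95),np.percentile(q[:,0],[2,98]))
seated(f,[.430,-.2732],-.014);tray(grab("scene"))
plan(([.385,-.243,.1115],down(0)))
```

```text
keeper 3346 0.3853974621987801 0.10316313656202271 [0.38166878 0.39745271]
seated [0.0012 0.0919] tab deg 360.5 err 0.17 ztop 0.0917 tilt [ 0.001 -0.005] 1068
tray [ 0.4287 -0.275 ] [0.2929 0.0849] yaw -0.0178 z 0.076
shift [-0.0011  0.0011  0.0568] turn [-0.003  -0.0024  0.0295] rows 1.4
```

>>> jog_arm([
  [[-0.001,0.001,0.03,0,0,0.03],[-0.001,0.001,0.05,0,0,0.03],[-0.001,0.001,0.057,0,0,0.03],[-0.001,0.001,0.057,0,0,0.03],[-0.001,0.001,0.057,0,0,0.03]],
])

```text
time: 30.27
tcp_pos: [0.3853, -0.243, 0.1121]
eef_rot: [-2.22, -2.215, 0.001]
force: [-0.7, -0.8, 0.4]
opening: 0.0285
grip_force: 0.0
```

>>> jog_arm([
  [[0,0,0,0,0,0],[0,0,0,0,0,0],[0,0,0,0,0,0],[0,0,0,0,0,0],[0,0,0,0,0,0],[0,0,0,0,0,0]],
], claw=-1, squeeze=8)

```text
time: 30.77
tcp_pos: [0.3854, -0.2432, 0.1121]
eef_rot: [-2.222, -2.214, 0.001]
force: [-0.5, -0.8, 4.1]
opening: 0.0064
grip_force: 8.0
```

>>> jog_arm([
  [[0,0.002,-0.004,0,0,0],[0,0.005,-0.008,0,0,0],[0,0.01,-0.013,0,0,0],[0,0.0155,-0.017,0,0,0],[0,0.0215,-0.0195,0,0,0],[0,0.028,-0.0215,0,0,0],[0,0.0345,-0.022,0,0,0],[0,0.041,-0.0215,0,0,0],[0,0.0475,-0.0195,0,0,0],[0,0.052,-0.0175,0,0,0],[0,0.052,-0.0175,0,0,0]],
])

```text
time: 31.68
tcp_pos: [0.4383, -0.2435, 0.1285]
eef_rot: [-2.222, -2.215, 0.0]
force: [1.1, -3.5, 1.6]
opening: 0.0064
grip_force: 8.0
```

Run:
```python
from h import *
s=arm.get_state();print(s['tcp_pos'],s['force'],s['opening']);g=grab("scene");tray(g);seated(g,[.430,-.2732],-.014)
```

```text
[ 0.43825316 -0.24345838  0.12851806] [ 1.12489541 -3.46760194  1.59593343] 0.00642327652783328
tray [ 0.4278 -0.2759] [0.2888 0.0844] yaw -0.0143 z 0.0759
seated [-0.0023 -0.029 ] tab deg 285.7 err 3.79 ztop 0.0918 tilt [-0.002  0.046] 177
seated [-0.002  -0.0918] tab deg 56.1 err 3.41 ztop 0.0918 tilt [0.018 0.022] 200
```

Fine (the fit errors come from the bar crossing the view). Release gently and rise.

>>> jog_arm([
  [[0,0,0,0,0,0],[0,0,0,0,0,0],[0,0,0,0,0,0],[0,0,-0.006,0,0,0],[0,0,-0.012,0,0,0],[0,0,-0.02,0,0,0],[0,0,-0.04,0,0,0],[0,-0.01,-0.08,0,0,0],[0,-0.02,-0.11,0,0,0],[0,-0.02,-0.11,0,0,0]],
], claw=-0.6)

```text
time: 32.57
tcp_pos: [0.4189, -0.2446, 0.2457]
eef_rot: [2.224, 2.215, -0.0]
force: [1.1, -0.8, 0.3]
opening: 0.0174
grip_force: 0.0
```

Run:
```python
from h import *
f=grab("wrist");save(f,"w13");g=grab("scene");save(g,"s13")
for A in(cloud(f),cloud(g)):
    x,y,z=A[...,0],A[...,1],A[...,2];q=A[(x>.37)&(x<.48)&(y>-.42)&(y<-.12)&(z>.095)&(z<.13)]
    print(len(q),np.histogram(q[:,0],bins=np.arange(.37,.49,.01))[0],np.percentile(q[:,2],95) if len(q) else 0)
seated(f,[.430,-.2732],-.014);tray(g);print(arm.get_state()['tcp_pos'])
cv2.imwrite("pics/s13c.png",cv2.resize(g["img"][150:360,120:400],None,fx=2.5,fy=2.5))
```

```text
1811 [   0    0    0    0    0    0    0   40 1720   51    0] 0.10001480805549531
491 [  0   0   0   0   0   1   1  62 427   0   0] 0.10075230334729302
seated [-0.0008  0.0917] tab deg 2.5 err 0.88 ztop 0.0916 tilt [ 0.002 -0.002] 1124
seated [-0.001  -0.0263] tab deg 278.8 err 4.77 ztop 0.0916 tilt [-0.    -0.027] 568
tray [ 0.4278 -0.274 ] [0.2933 0.0846] yaw -0.0148 z 0.076
[ 0.4180163  -0.24400417  0.24090927]
```

View pics/s13c.png

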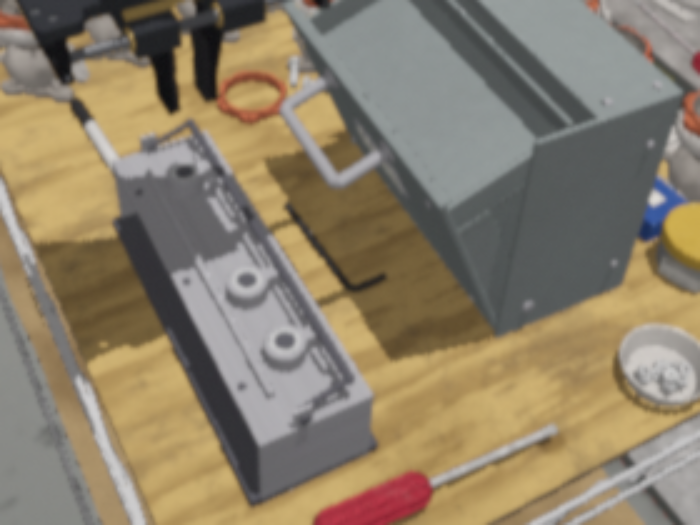

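The keeper lies closed over the tabs (bar at x≈0.455), and the bin is empty. Now to shut the bin.

>>> jog_arm([
  [[-0.01,0.04,-0.01,0,0,0],[-0.01,0.08,-0.01,0,0,0],[-0.01,0.089,-0.01,0,0,0],[-0.01,0.089,0.03,0,0,0],[-0.01,0.089,0.03,0,0,0],[-0.01,0.089,0.03,0,0,0]],
], claw=-0.22, squeeze=8)

```text
time: 33.17
tcp_pos: [0.505, -0.2531, 0.2066]
eef_rot: [-2.217, -2.211, 0.003]
force: [0.2, -0.1, 0.9]
opening: 0.0337
grip_force: 0.0
```

Run:
```python
from h import *
f=grab("wrist");P=cloud(f);x,y,z=P[...,0],P[...,1],P[...,2]
q=P[(x>.48)&(x<.525)&(y>-.29)&(y<-.22)&(z>.135)&(z<.16)];print(len(q),q.mean(0),q.min(0),q.max(0));t=q[q[:,2]>q[:,2].max()-.003];print(t.mean(0))
plan(([.507,-.254,.161],down(0)))
```

```text
1706 [ 0.50754454 -0.25458192  0.15003836] [ 0.50153683 -0.28999776  0.14517652] [ 0.52400255 -0.22002989  0.15495399]
[ 0.51160847 -0.26621163  0.15272839]
shift [-0.0006  0.0014  0.0476] turn [-0.0039 -0.0028 -0.0022] rows 1.1
```

>>> jog_arm([
  [[0,0.002,0.02,0,0,0],[0,0.002,0.04,0,0,0],[0,0.002,0.046,0,0,0],[0,0.002,0.046,0,0,0],[0,0.002,0.046,0,0,0]],
])

```text
time: 33.63
tcp_pos: [0.5085, -0.2539, 0.1641]
eef_rot: [-2.223, -2.214, 0.001]
force: [-0.1, -0.7, 0.3]
opening: 0.034
grip_force: 0.0
```

>>> jog_arm([
  [[0,0,0,0,0,0],[0,0,0,0,0,0],[0,0,0,0,0,0],[0,0,0,0,0,0],[0,0,0,0,0,0],[0,0,0,0,0,0]],
], claw=-1, squeeze=10)

```text
time: 34.13
tcp_pos: [0.5076, -0.2538, 0.1626]
eef_rot: [-2.221, -2.212, 0.003]
force: [-5.4, -0.3, 4.1]
opening: 0.0094
grip_force: 10.0
```

>>> jog_arm([
  [[0,0.0025,-0.0025,0,0,0],[0,0.006,-0.0065,0,0,0],[0,0.01,-0.0105,0,0,0],[0,0.0145,-0.014,0,0,0],[0,0.0185,-0.018,0,0,0],[0,0.0235,-0.022,0,0,0],[0,0.0275,-0.0255,0,0,0],[0,0.0325,-0.0285,0,0,0],[0,0.0375,-0.032,0,0,0],[0,0.0425,-0.035,0,0,0],[0,0.0475,-0.0375,0,0,0],[0,0.0525,-0.0405,0,0,0]],
])

```text
time: 35.13
tcp_pos: [0.56, -0.2548, 0.2022]
eef_rot: [-2.221, -2.211, 0.005]
force: [-20.2, -4.5, -10.6]
opening: 0.0099
grip_force: 9.9
```

>>> jog_arm([
  [[0,0.001,0,0,0,0],[0,0.001,0,0,0,0],[0,0.001,0,0,0,0]],
])

```text
time: 35.38
tcp_pos: [0.5597, -0.2549, 0.2019]
eef_rot: [-2.22, -2.209, 0.008]
force: [-13.3, -3.4, 3.6]
opening: 0.0099
grip_force: 9.9
```

At the shut stop. Release, rise and back away.

>>> jog_arm([
  [[0,0,0,0,0,0],[0,0,0,0,0,0],[0,0,0,0,0,0],[0,0,0,0,0,0],[0,0,-0.02,0,0,0],[0,0,-0.05,0,0,0],[0,0,-0.09,0,0,0],[-0.04,-0.03,-0.1,0,0,0],[-0.08,-0.06,-0.1,0,0,0],[-0.12,-0.09,-0.1,0,0,0],[-0.16,-0.12,-0.1,0,0,0],[-0.2,-0.14,-0.1,0,0,0]],
], claw=-0.25)

```text
time: 36.38
tcp_pos: [0.4399, -0.423, 0.3034]
eef_rot: [-2.221, -2.216, 0.001]
force: [0.8, -1.0, -0.1]
opening: 0.0323
grip_force: 0.0
```

Run:
```python
from h import *
print(arm.get_state()['tcp_pos'])
for n in("top","scene"):
    g=grab(n);save(g,n+"14");P=cloud(g);x,y,z=P[...,0],P[...,1],P[...,2]
    for lab,m in(("handle",(y>-.4)&(y<-.12)&(z>.17)&(z<.2)&(x<.575)&(x>.54)),("panel",(y>-.4)&(y<-.12)&(z>.198)&(z<.209)&(x>.585)&(x<.63)),("keeper",(x>.435)&(x<.48)&(y>-.42)&(y<-.12)&(z>.095)&(z<.13))):
        q=P[m];print(n,lab,len(q),np.median(q,0).round(4) if len(q) else '')
    tray(g);seated(g,[.429,-.2735],-.014)
g=load("top14");cv2.imwrite("pics/t14.png",cv2.resize(g["img"][90:285,160:365],None,fx=3,fy=3,interpolation=cv2.INTER_CUBIC))
```

```text
[ 0.4398831  -0.42300695  0.30338624]
top handle 299 [ 0.5589 -0.2524  0.1898]
top panel 668 [ 0.6069 -0.2552  0.207 ]
top keeper 434 [ 0.4543 -0.2703  0.0987]
tray [ 0.4287 -0.2724] [0.2903 0.084 ] yaw -0.0158 z 0.0758
seated [ 0.0006 -0.0873] tab deg 350.9 err 2.12 ztop 0.0916 tilt [ 0.014 -0.006] 163
seated [-0.0011 -0.0281] tab deg -0.6 err 1.73 ztop 0.0918 tilt [-0.015 -0.014] 169
seated [0.0002 0.0924] tab deg 7.6 err 1.82 ztop 0.0919 tilt [0.014 0.024] 172
scene handle 0 
scene panel 244 [ 0.6026 -0.3638  0.2064]
scene keeper 358 [ 0.452  -0.3353  0.0988]
tray [ 0.4277 -0.2748] [0.2928 0.0852] yaw -0.0113 z 0.076
seated [-0.0148  0.0995] tab deg 297.8 err 8.62 ztop 0.0919 tilt [0.051 0.023] 66
seated [-0.0018 -0.0308] tab deg -0.2 err 1.32 ztop 0.0917 tilt [-0.003  0.047] 216
seated [-0.0005 -0.0898] tab deg 358.0 err 1.52 ztop 0.0917 tilt [0.015 0.047] 248
```

View pics/t14.png

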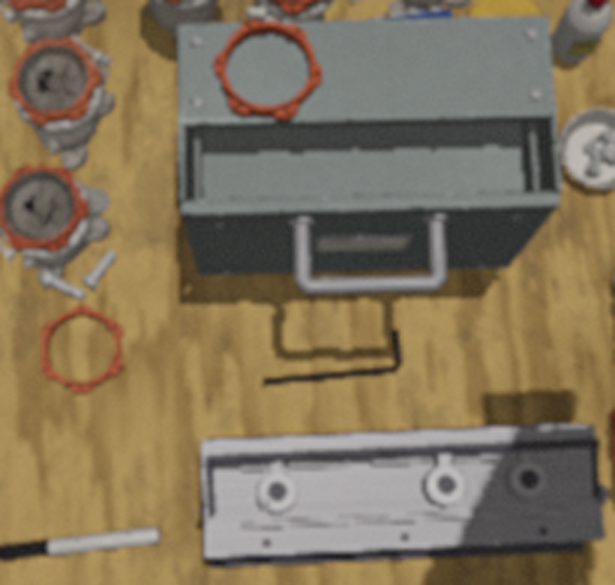

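The bin is shut and empty, the keeper is over the tabs, and three rings are seated at crop (277,491), (445,485) and (529,480). The bystanders have not moved. I'll hand in.

```bash
python3 -c "
from workcell import arm
print(arm.hand_in())"
```

```text
the job is handed in; nothing more can be done
None
```

I handed the job in at about 36 s on the robot's clock: all three rings are seated on the stand with their tabs in the notches, the keeper is closed and the bin is shut (no verdict came back).

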